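# Fetch the retractor blades from behind the bottles

### The arm

A 7-joint arm with a two-finger parallel gripper is mounted at the origin on the work surface. World frame = base frame: x ahead of the robot, y to its left, z up, the work surface at z = 0. Lengths are in m, angles in rad, forces in N, time in s.
With the tool pointing down it reaches from about 0.4 to 0.85 m from the base axis. Payload 10.4 kg.
Tool frame: the origin (TCP) lies midway between the tips of the shut fingers; the grasp point (between the pads) lies 19 mm behind it; z points along the fingers, y is the direction in which the jaws open and shut (so a half turn about z gives the same grasp; the last joint's range is limited). The gripper opens to 85 mm and grips with 20 to 120 N. Pads are 22 mm wide; open, the fingers measure 114 mm over their backs; the gripper's body (76 mm by 85 mm) begins 54 mm behind the grasp point. The pads swing forward as they close: fully open they stand 13 mm farther back than shut.
Start: joints at [1.079, 0.332, -0.065, 1.46, 0.022, 1.35, -0.088], TCP at [0.282, -0.558, 0.231] pointing down, gripper open.
Joint ranges: [-2.6, 2.6], [-0.5, 2.12], [-1.47, 1.34], [0.16, 2.42], [-1.27, 4.41], [0.06, 2.06], [-2.6, 2.6]. Speed limits (rad/s): [2.22, 2.22, 2.79, 2.79, 3.14, 3.14, 3.14].

### API

Orientations are given as a unit quaternion [x, y, z, w].
In Python, from workcell import manip, viewer gives the robot as it stands.
- The arm moves only by the tool move_arm, never from a script. Its argument "deltas" is a list of rows, each a list of 7 numbers: the shift along the tool's x, y, z in m, then the turn, a rotation vector about the tool's x, y, z in degrees, then the opening, from -1 (shut) to 1 (fully open). In form: [[dx, dy, dz, wx, wy, wz, gripper], ...]. A call has 1 to 10 rows; each row shifts and turns the commanded pose from where the row before left it, along the tool's axes as they then stand; what a row does not reach is not made up. A row lasts 1/8 s, in which the tool goes at most 62.5 mm and 10.7 degrees, less where a joint would pass 70% of its speed; a pose out of reach is approached as far as the arm can. A call with a gripper value outside its range is refused whole. The fingers move at their own pace and stop on an object; "force" is the grip in N (left out, the last holds). Time passes only in rows, so rows that do not move let the fingers close. It gives the time, the measured TCP pose, the force and the opening at its end, in the units of the state.
- manip.get_obs(): the state, without advancing time (a new reading comes with each control period).
- viewer.camera(name): name is "side" or "top"; returns (picture, depth): 400x640x3 uint8, red, green, blue; 400x640 float32, m along the optical axis (not along the pixel's ray), 0 where there is no reading.
- viewer.calibration(name): a dict with "fx", "fy", "cx", "cy" (pixels), "R" (3x3) and "t" (3): a world point X has camera coordinates R X + t. Camera axes: x right, y down, z forward; pixel columns grow to the right and rows downward; lengths in m; the calibration is good to about 2 mm. A picture is of the moment at which its call begins. calibration takes no time and is no camera call.
- manip.hand_in(): hands the job in, once; it reports no verdict.
The state is a dict: "clock": time; "joint_pos": joint angles; "joint_velocities": joint speeds; "tau": joint torques, N m; "position": TCP position; "ee_rot": TCP orientation; "ft_force": force on the tool from outside, world axes, zero at the start; "torque": the same for the moment, N m; "grip_width": opening from 0.0 (shut) to 1.0 (fully open).
Only numpy, scipy, OpenCV 4.12 (cv2) and the standard library are available. Lean on these libraries where they do the work, as an engineer would, in place of code of your own. Each camera call takes 0.05 s, during which the arm holds its last target.

### The job

Two bottles stand in the way of the retractor blades in the instrument bay: first move both bottles, keeping them upright, onto the plum-coloured side mat. Then lay the left-hand and the right-hand blade flat in their own trays (each tray shows the outline of its blade), and only after that stand each bottle back on the middle of the disc of its cap's colour. Leave the specimen pot where it is.

Things in the scene. Friction and masses are not known exactly. Their poses are not given: they have to be found in the camera images.
- orange_bottle_mid (a point): centre of the brown bottle with the orange cap: 95 mm tall, straight round body 40 mm across up to 68 mm, orange screw cap 28 mm across from 77 to 95 mm. Loose, about 0.15 kg, stands upright. The point lies on its axis, half-way up (47.5 mm above its underside); z up.
- blue_bottle_mid (a point): centre of the white bottle with the blue cap and a blue band: 95 mm tall, straight round body 40 mm across up to 68 mm, blue screw cap 28 mm across from 77 to 95 mm. Loose, about 0.15 kg, stands upright. The point lies on its axis, half-way up (47.5 mm above its underside); z up.
- left_blade_mid (a point): left-hand retractor blade, a flat silver L, 10 mm thick, 80 g, loose, at the back of the bay, foot pointing away from the robot. The point: centre of the limb, 5 mm above the underside. Limb 94 mm along y, 14 mm wide. Foot 22 mm wide at the +y end, reaching x = +45 mm: with the foot pointing away from you it is at the left end. A dark dot marks the other end.
- right_blade_mid (a point): right-hand retractor blade, a flat silver L, 10 mm thick, 80 g, loose, at the back of the bay, foot pointing away from the robot. The point: centre of the limb, 5 mm above the underside. Limb 94 mm along y, 14 mm wide. Foot 22 mm wide at the -y end, reaching x = +45 mm: with the foot pointing away from you it is at the right end. A dark dot marks the other end.
- orange_spot: orange disc, 64 mm across, 2 mm thick, fixed in the front of the bay, home of the orange-capped bottle, which stands on it at the start. Origin: centre of its underside, on the bay's floor 4 mm above the table; x, y as the bay's. The bay: dark tray 190 (x) by 260 mm (y), metal rim 12 mm high; discs 110 mm apart, each about 60 mm in front of a blade.
- blue_spot: blue disc, 64 mm across, 2 mm thick, fixed in the front of the bay, home of the blue-capped bottle, which stands on it at the start. Origin: centre of its underside, on the bay's floor 4 mm above the table; x, y as the bay's. The bay: dark tray 190 (x) by 260 mm (y), metal rim 12 mm high; discs 110 mm apart, each about 60 mm in front of a blade.
- left_tray: teal-rimmed fixed tray, white floor, for the left blade, whose outline is printed dark on it. Outside 120 (x) by 135 mm (y), walls 5 mm thick, 14 mm high; floor 4 mm above the underside. Origin: centre of the underside. The printed limb runs along y, centred at x = -12, y = 0 mm; the printed foot is at its +y end and points to +x.
- right_tray: yellow-rimmed fixed tray, white floor, for the right blade, whose outline is printed dark on it. Outside 120 (x) by 135 mm (y), walls 5 mm thick, 14 mm high; floor 4 mm above the underside. Origin: centre of the underside. The printed limb runs along y, centred at x = -12, y = 0 mm; the printed foot is at its -y end and points to +x.
- side_mat: plum-coloured flat mat, 120 mm (x) by 160 mm (y), 3 mm thick, fixed: the side area with room for both bottles. Origin: centre of its underside.
- specimen_mid (a point): cream specimen pot with a red lid, 52 mm across and 58 mm tall, loose, to be left alone. The point is its centre, 29 mm above its underside.
There are look-alikes about, which are no part of the job. What is shaped like the part that bears left_blade_mid but blue or purple is not meant. What is shaped like the part that bears blue_bottle_mid but pink is not meant.

How it is judged:
By the outcome, as a careful person would: the job done as asked, in the order asked, and still so for the second after the job is handed in, with the robot touching nothing.
It also fails if it takes over 134 s, if anything falls off the work surface, if the arm or the gripper's body presses on something with over 40 N, if the wrist force passes 120 N, or if a joint passes its speed limit or range.

## Working session

There is one attempt and no reset: what is moved stays moved. The work goes in short steps, Python scripts to look and compute and a tool call to move; the robot and the scene stay as the last step left them, time stands still between calls to the robot, and variables do not carry over. Pictures are saved under pics/ and viewed, and the job is handed in when it is done.

Besides the shell and the picture viewer there is one more tool, called after "Emit:" by a JSON object that holds its "fn" and its "kwargs", one argument or row to a line. move_arm: Moves the arm, as the interface text tells. Its arguments: {"type":"object","properties":{"deltas":{"type":"array"},"force":{"type":"number"}},"required":["deltas"]}

```bash
ls; mkdir -p pics; cat > h.py <<'E'
import numpy as np, cv2
from workcell import manip, viewer
def snap(name,tag):
    p,d=viewer.camera(name); np.savez(f'pics/{tag}.npz',p=p,d=d); cv2.imwrite(f'pics/{tag}.png',p[:,:,::-1]); return p,d
def load(tag):
    z=np.load(f'pics/{tag}.npz'); return z['p'],z['d']
def ray(name,u,v,z):
    c=viewer.calibration(name); R=np.array(c['R']);t=np.array(c['t'])
    d=R.T@np.array([(u-c['cx'])/c['fx'],(v-c['cy'])/c['fy'],1]); o=-R.T@t
    return o+d*(z-o[2])/d[2]
def dpt(name,u,v,dep):
    c=viewer.calibration(name); R=np.array(c['R']);t=np.array(c['t'])
    return R.T@(np.array([(u-c['cx'])/c['fx'],(v-c['cy'])/c['fy'],1])*dep-t)
def proj(name,X):
    c=viewer.calibration(name); q=np.array(c['R'])@np.array(X)+np.array(c['t'])
    return q[0]/q[2]*c['fx']+c['cx'],q[1]/q[2]*c['fy']+c['cy']
E
python3 - <<'E'
from h import *
snap('top','t0');snap('side','s0')
for n in('top','side'):
  c=viewer.calibration(n);print(n,c['fx'],c['cx'],c['cy'],-np.array(c['R']).T@np.array(c['t']),np.round(c['R'],3).tolist())
print(manip.get_obs())
E
```

```text
pics
top 440.7446941211127 315.65408233018155 192.70383849938295 [ 0.35250753 -0.00984598  1.07640932] [[-0.006, -1.0, -0.005], [-0.998, 0.007, -0.069], [0.069, 0.005, -0.998]]
side 491.670617058164 326.27205046539154 192.71493182445946 [0.3864521  0.96363615 0.66169509] [[-0.999, -0.05, 0.003], [-0.029, 0.535, -0.845], [0.04, -0.844, -0.535]]
{'clock': 0.1, 'joint_pos': array([ 1.0794139 ,  0.33280201, -0.06468415,  1.4609025 ,  0.02159235,
        1.34991342, -0.08851721]), 'joint_velocities': array([ 1.30214218e-03, -9.82977793e-04, -1.47898703e-03, -4.51999210e-03,
        7.26432519e-05, -1.36394777e-04,  9.97370235e-04]), 'tau': array([ 2.02480391e-03, -6.26747489e+01,  4.96667961e-02, -3.92425311e+01,
        1.63581310e-02,  7.11219109e-03, -1.13797282e-04]), 'position': array([ 0.28220166, -0.5572576 ,  0.23057805]), 'ee_rot': array([ 9.72657290e-01,  2.32244169e-01, -1.83691383e-04, -6.39259366e-04]), 'ft_force': array([-0.22546296, -0.62060229,  0.38219608]), 'torque': array([-0.01845408,  0.06037846, -0.07250168]), 'grip_width': 0.9977589013332119}
```

View pics/t0.png

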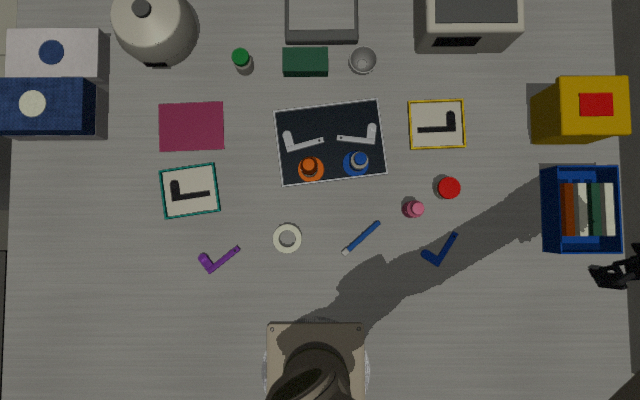

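View pics/s0.png

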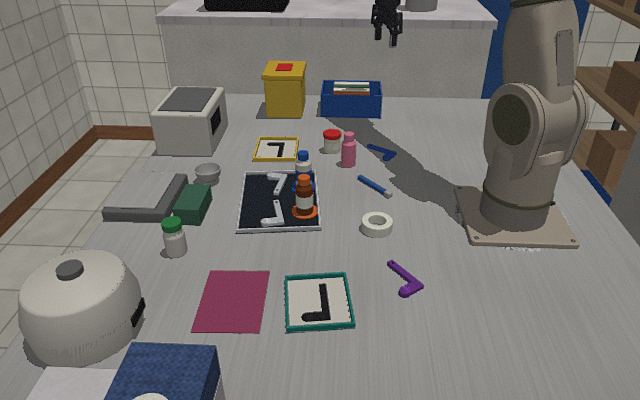

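```bash
python3 - <<'E'
from h import *
p,d=load('t0')
c=p[90:225,150:475][:,:,::-1]
a=cv2.resize(p[90:200,265:475][:,:,::-1],None,fx=3.8,fy=3.8,interpolation=cv2.INTER_CUBIC)
cv2.imwrite('pics/c1.png',a)
b=cv2.resize(p[90:225,150:235][:,:,::-1],None,fx=4.4,fy=4.4,interpolation=cv2.INTER_CUBIC)
cv2.imwrite('pics/c2.png',b)
for (u,v) in [(303,140),(290,137),(320,141),(357,138),(310,163),(358,155),(309,180),(285,175),(192,120),(170,200),(430,110)]:
  print(u,v,p[v,u],dpt('top',u,v,d[v,u]).round(4))
E
```

```text
303 140 [30 37 40] [0.5559 0.0253 0.0076]
290 137 [139 140 140] [0.5622 0.0567 0.0143]
320 141 [130 131 132] [ 0.5511 -0.0163  0.0183]
357 138 [136 137 135] [ 0.5584 -0.1064  0.0152]
310 163 [161  75  17] [0.4861 0.0068 0.1015]
358 155 [ 18  57 114] [ 0.5029 -0.1     0.1042]
309 180 [165  80  25] [0.4572 0.0111 0.0085]
285 175 [31 37 38] [0.4705 0.0699 0.0023]
192 120 [111  42  67] [0.6083 0.2992 0.0047]
170 200 [155 150 138] [0.4107 0.3497 0.0067]
430 110 [148 146 132] [ 0.6287 -0.2879  0.0055]
```

View pics/c1.png

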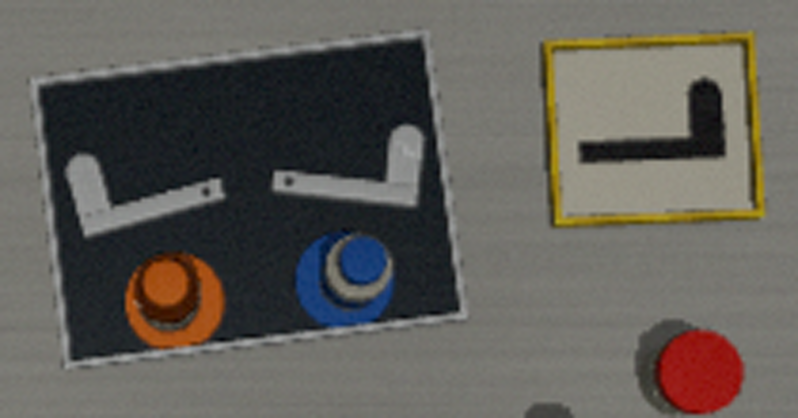

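View pics/c2.png

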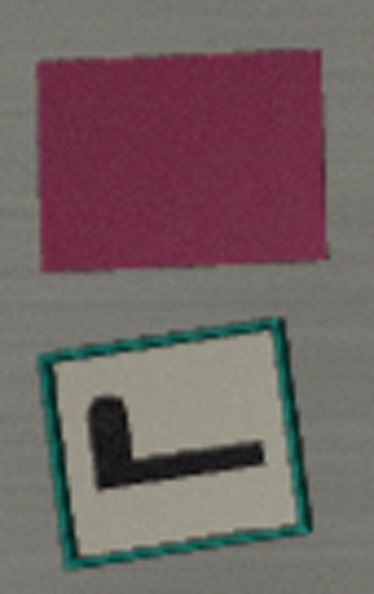

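```bash
cat > m.py <<'E'
from h import *
F=6
def up(p,box):
    u0,v0,u1,v1=box; c=p[v0:v1,u0:u1]; return cv2.resize(c,None,fx=F,fy=F,interpolation=cv2.INTER_CUBIC)
def rect(p,box,fn,z,name='top'):
    """minAreaRect in world plane of largest blob"""
    c=up(p,box); m=fn(c.astype(int),cv2.cvtColor(c,cv2.COLOR_RGB2HSV).astype(int)).astype(np.uint8)
    cs,_=cv2.findContours(m,cv2.RETR_EXTERNAL,cv2.CHAIN_APPROX_NONE); k=max(cs,key=cv2.contourArea)[:,0,:]
    W=np.array([ray(name,(x+.5)/F-.5+box[0],(y+.5)/F-.5+box[1],z)[:2] for x,y in k])
    r=cv2.minAreaRect((W*1000).astype(np.float32)); B=cv2.boxPoints(r)
    return r,B,W*1000
def info(n,r):
    (x,y),(w,h),a=r
    # angle of the y-like edge, in -45..45
    if (a%90)>45: a2=a%90-90
    else: a2=a%90
    print(n,'c',round(x,1),round(y,1),'size',round(w,1),round(h,1),'yaw',round(a2,1)); return np.array([x,y]),np.radians(a2)
def ell(n,r,off):
    c,t=info(n,r); q=c-off*np.array([np.cos(t),np.sin(t)]); print('   limb mid',q.round(1)); return q,t
E
python3 - <<'E'
from m import *
p,_=load('t0')
gr=lambda c,h:(c.sum(2)>270)
dk=lambda c,h:(c.sum(2)<250)
def sat(lo,hi,s=110): return lambda c,h:(h[...,0]>=lo)&(h[...,0]<=hi)&(h[...,1]>s)&(h[...,2]>60)
ell('Lblade',rect(p,(280,125,327,155),gr,.014)[0],19)
ell('Rblade',rect(p,(334,118,380,147),gr,.014)[0],19)
ell('Lprint',rect(p,(166,175,214,207),dk,.004)[0],19)
ell('Rprint',rect(p,(414,106,460,140),dk,.004)[0],19)
info('Ltray',rect(p,(155,160,225,222),sat(75,95),.014)[0])
info('Rtray',rect(p,(403,95,470,153),sat(20,32),.014)[0])
info('mat',rect(p,(150,95,232,156),sat(155,179,90),.003)[0])
info('bay',rect(p,(270,95,390,190),lambda c,h:(c.sum(2)<200),.004)[0])
for n,b,f in(('Ospot',(292,150,330,185),sat(5,16,150)),('Bspot',(338,145,375,180),sat(100,115,150))):
  r,B,W=rect(p,b,f,.006); print(n,W.min(0),W.max(0))
for n,b,f in(('Ocap',(292,150,330,185),sat(5,16,150)),('Bcap',(338,145,375,180),sat(100,115,150))):
  pass
E
```

```text
Lblade c 562.9 26.6 size 52.8 94.5 yaw 15.0
   limb mid [544.6  21.7]
Rblade c 574.8 -105.0 size 93.4 52.2 yaw -6.7
   limb mid [ 556.  -102.8]
Lprint c 440.3 303.8 size 51.4 94.5 yaw 8.1
   limb mid [421.5 301.1]
Rprint c 600.8 -301.9 size 52.7 95.2 yaw 2.3
   limb mid [ 581.8 -302.7]Traceback (most recent call last):
  File "<stdin>", line 10, in <module>
  File "m.py", line 9, in rect
    W=np.array([ray(name,(x+.5)/F-.5+box[0],(y+.5)/F-.5+box[1],z)[:2] for x,y in k])
                ~~~^^^^^^^^^^^^^^^^^^^^^^^^^^^^^^^^^^^^^^^^^^^^^^
  File "h.py", line 8, in ray
    c=viewer.calibration(name); R=np.array(c['R']);t=np.array(c['t'])
ValueError: time passes only in moves, steps and waits
```

```bash
python3 - <<'E'
from workcell import viewer
import json,numpy as np
json.dump({n:{k:np.asarray(v).tolist() for k,v in viewer.calibration(n).items()} for n in('top','side')},open('cal.json','w'))
E
sed -i 's/c=viewer.calibration(name)/c=CAL[name]/; s/^from workcell import manip, viewer/&\nimport json\nCAL=json.load(open("cal.json"))/' h.py
python3 - <<'E'
from m import *
p,_=load('t0')
def sat(lo,hi,s=110): return lambda c,h:(h[...,0]>=lo)&(h[...,0]<=hi)&(h[...,1]>s)&(h[...,2]>60)
info('Ltray',rect(p,(155,160,225,222),sat(75,95),.014)[0])
info('Rtray',rect(p,(403,95,470,153),sat(20,32),.014)[0])
info('mat',rect(p,(150,95,232,156),sat(155,179,90),.003)[0])
info('bayfloor',rect(p,(270,95,390,190),lambda c,h:(c.sum(2)<200),.016)[0])
# spots: fit circle to contour points beyond the bottle ; caps
def circ(n,W):
  A=np.c_[W,np.ones(len(W))]; s=np.linalg.lstsq(A,(W**2).sum(1),rcond=None)[0]; c=s[:2]/2; print(n,c.round(1),'r',np.sqrt(s[2]+c@c).round(1), 'res',(np.hypot(*(W-c).T)).std().round(2)); return c
for n,b,f in(('Ospot',(292,150,330,185),sat(5,18,150)),('Bspot',(338,145,375,180),sat(100,115,150))):
  r,B,W=rect(p,b,f,.006)
  for _ in range(8):
    c=circ(n,W) if _ in(0,7) else None
    A=np.c_[W,np.ones(len(W))]; s=np.linalg.lstsq(A,(W**2).sum(1),rcond=None)[0]; c=s[:2]/2
    e=np.abs(np.hypot(*(W-c).T)-32); W=W[e<max(1.5,np.percentile(e,90))]
np.set_printoptions(linewidth=200)
c=up(p,(292,150,375,185))
cv2.imwrite('pics/c3.png',cv2.resize(p[145:190,288:380][:,:,::-1],None,fx=8,fy=8,interpolation=cv2.INTER_NEAREST))
E
```

```text
Ltray c 433.6 301.6 size 120.4 136.5 yaw 8.4
Rtray c 592.7 -300.7 size 122.4 137.6 yaw 2.0
mat c 593.7 302.6 size 119.9 160.0 yaw 2.1
bayfloor c 549.6 -40.1 size 179.2 249.5 yaw 6.8
Ospot [484.7   7.3] r 31.5 res 1.06
Ospot [484.4   7.3] r 31.9 res 0.48
Bspot [ 497.9 -102. ] r 27.8 res 5.61
Bspot [ 497.2 -102. ] r 31.8 res 0.48
```

View pics/c3.png

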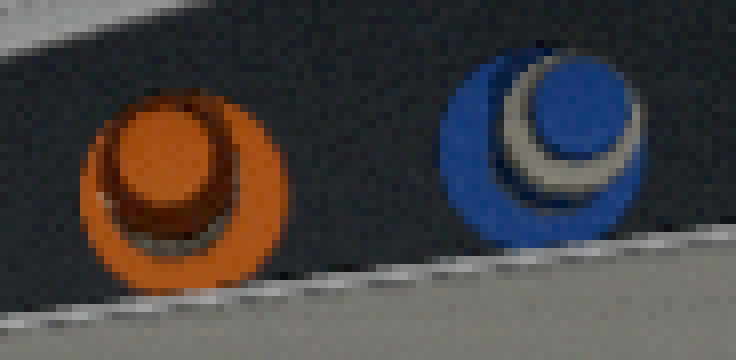

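```bash
python3 - <<'E'
from m import *
for u,v in((307.9,163.6),(360.25,158.0)): print(ray('top',u,v,.101).round(4))
p,d=load('s0')
cv2.imwrite('pics/c4.png',cv2.resize(p[140:240,230:330][:,:,::-1],None,fx=6,fy=6,interpolation=cv2.INTER_NEAREST))
# specimen top
print(ray('top',449,187.5,.058), ray('top',414,208,.095))
E
```

```text
[0.4849 0.0115 0.101 ]
[ 0.4966 -0.1053  0.101 ]
[ 0.4327332 -0.3138602  0.058    ] [ 0.38459868 -0.22385428  0.095     ]
```

View pics/c4.png

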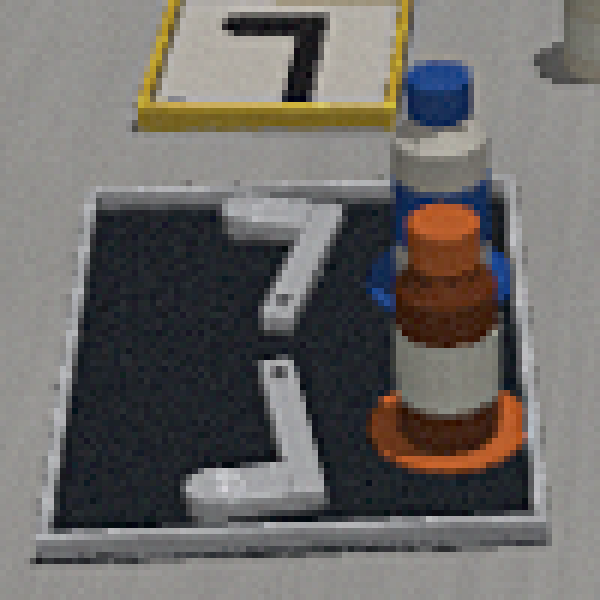

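Emit:
{"fn": "move_arm", "kwargs": {
  "deltas": [
    [0, 0, 0, 0, 0, -10.5, 1],
    [0, 0, 0, 0, 0, -10.5, 1],
    [0, 0, 0, 0, 0, -10.5, 1],
    [0, 0, 0, 0, 0, -10.5, 1],
    [0, 0, 0, 0, 0, -10.5, 1],
    [0, 0, 0, 0, 0, -10.5, 1],
    [0, 0, 0, 0, 0, 0, 1]
  ],
  "force": 40
}}

```text
clock: 0.98
position: [0.2822, -0.5575, 0.2309]
ee_rot: [0.708, 0.706, 0.0, -0.0]
ft_force: [0.2, 0.1, -0.1]
grip_width: 1.002
```

```bash
cat > g.py <<'E'
import sys
from h import *
from scipy.spatial.transform import Rotation as Ro
def go(x,y,z,psi,o=None):
    """total shift in tool axes (mm) and turn, from measured pose; target tool x at yaw psi deg, pointing down"""
    o=o or manip.get_obs(); P=np.array(o['position']); R=Ro.from_quat(o['ee_rot'])
    a=np.radians(psi); T=Ro.from_matrix(np.array([[np.cos(a),np.sin(a),0],[np.sin(a),-np.cos(a),0],[0,0,-1]]))
    print('t',round(o['clock'],2),'pos',(P*1000).round(1),'yaw',np.degrees(np.arctan2(*R.as_matrix()[1::-1,0])).round(2),'grip',round(85*o['grip_width'],1),'F',np.round(o['ft_force'],1))
    print('shift mm (current axes)',(R.inv().apply(np.array([x,y,z])-P)*1000).round(1),'turn deg',(R.inv()*T).as_rotvec(degrees=True).round(2))
    print('shift mm (after turn)',(T.inv().apply(np.array([x,y,z])-P)*1000).round(1))
if __name__=='__main__': go(*map(float,sys.argv[1:5]))
E
python3 g.py .485 .0115 .2 90
```

```text
t 0.97 pos [ 282.2 -557.5  230.9] yaw 89.79 grip 85.2 F [ 0.2  0.1 -0.1]
shift mm (current axes) [569.7 200.7  31.2] turn deg [-0.01 -0.04 -0.21]
shift mm (after turn) [569.  202.8  30.9]
```

Emit:
{"fn": "move_arm", "kwargs": {
  "deltas": [
    [0.02, 0.01, 0, 0, 0, 0, 1],
    [0.045, 0.015, 0, 0, 0, 0, 1],
    [0.055, 0.02, 0, 0, 0, 0, 1],
    [0.055, 0.02, 0, 0, 0, 0, 1],
    [0.055, 0.02, 0, 0, 0, 0, 1],
    [0.055, 0.02, 0, 0, 0, 0, 1],
    [0.055, 0.02, 0, 0, 0, 0, 1],
    [0.055, 0.02, 0, 0, 0, 0, 1],
    [0.055, 0.02, 0, 0, 0, 0, 1],
    [0.05, 0.02, 0, 0, 0, 0, 1]
  ]
}}

```text
clock: 2.22
position: [0.4685, -0.0549, 0.2315]
ee_rot: [0.709, 0.705, -0.0, 0.001]
ft_force: [1.0, -0.2, 0.6]
grip_width: 0.997
```

Emit:
{"fn": "move_arm", "kwargs": {
  "deltas": [
    [0.04, 0.01, 0, 0, 0, 0, 1],
    [0.02, 0.005, 0, 0, 0, 0, 1],
    [0, 0, 0, 0, 0, 0, 1]
  ]
}}

```text
clock: 2.6
position: [0.4833, 0.0044, 0.2313]
ee_rot: [0.707, 0.707, -0.0, 0.0]
ft_force: [-0.5, -0.9, 0.3]
grip_width: 0.999
```

```bash
python3 g.py .485 .0115 .038 90
```

```text
t 2.6 pos [483.3   4.4 231.3] yaw 89.94 grip 84.9 F [-0.5 -0.9  0.3]
shift mm (current axes) [  7.1   1.7 193.3] turn deg [-0.    0.   -0.06]
shift mm (after turn) [  7.1   1.7 193.3]
```

Emit:
{"fn": "move_arm", "kwargs": {
  "deltas": [
    [0.007, 0.002, 0.02, 0, 0, 0, 1],
    [0, 0, 0.04, 0, 0, 0, 1],
    [0, 0, 0.04, 0, 0, 0, 1],
    [0, 0, 0.035, 0, 0, 0, 1],
    [0, 0, 0.03, 0, 0, 0, 1],
    [0, 0, 0.02, 0, 0, 0, 1],
    [0, 0, 0.008, 0, 0, 0, 1],
    [0, 0, 0, 0, 0, 0, 1]
  ]
}}

```text
clock: 3.6
position: [0.4855, 0.0084, 0.0383]
ee_rot: [0.708, 0.706, -0.0, -0.0]
ft_force: [0.0, -1.0, -0.1]
grip_width: 0.999
```

```bash
python3 - <<'E'
from h import *
p,d=snap('side','s1')
cv2.imwrite('pics/c5.png',cv2.resize(p[100:260,210:370][:,:,::-1],None,fx=3.7,fy=3.7,interpolation=cv2.INTER_CUBIC))
E
python3 g.py .485 .0115 .038 90
```

```text
t 3.65 pos [486.    8.6  38.9] yaw 89.81 grip 85.1 F [ 0.1 -0.1 -0.1]
shift mm (current axes) [ 2.9 -1.   0.9] turn deg [ 0.03  0.02 -0.19]
shift mm (after turn) [ 2.9 -1.   0.9]
```

View pics/c5.png

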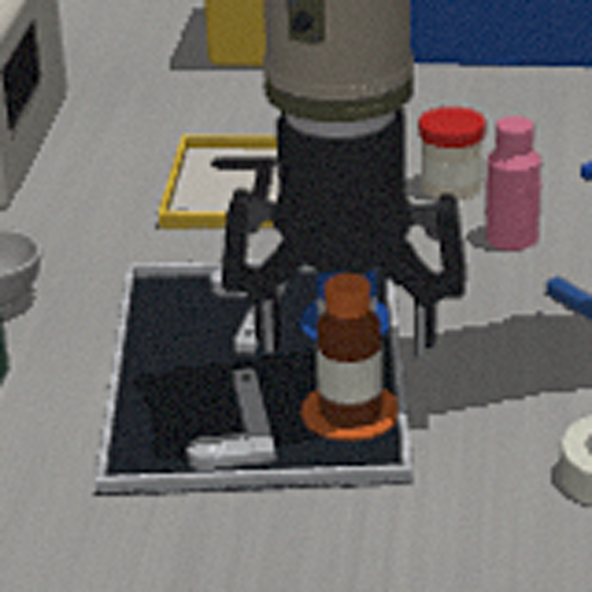

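```bash
python3 - <<'E'
from h import *
f=lambda X:tuple(round((a-b)*3.7) for a,b in zip(proj('side',X),(210,100)))
for X in [(.44,.0086,.051),(.53,.0086,.051),(.485,.0086,.112),(.485,.0115,.101),(.485,.0115,.006),(.485,.0115,.098)]: print(X,f(X))
p,d=load('s1')
for (a,b) in [(425,340),(265,340),(350,295),(350,380)]:
  u,v=round(a/3.7+210),round(b/3.7+100); print(a,b,dpt('side',u,v,d[v,u]).round(4))
E
```

```text
(0.44, 0.0086, 0.051) (418, 349)
(0.53, 0.0086, 0.051) (274, 345)
(0.485, 0.0086, 0.112) (344, 262)
(0.485, 0.0115, 0.101) (344, 280)
(0.485, 0.0115, 0.006) (347, 409)
(0.485, 0.0115, 0.098) (344, 285)
425 340 [0.435  0.0131 0.0604]
265 340 [0.5339 0.0144 0.0579]
350 295 [0.479  0.0258 0.0986]
350 380 [0.48   0.0287 0.039 ]
```

Emit:
{"fn": "move_arm", "kwargs": {
  "deltas": [
    [0.002, -0.001, 0, 0, 0, 0, 0.2],
    [0, 0, 0, 0, 0, 0, -0.5],
    [0, 0, 0, 0, 0, 0, -1],
    [0, 0, 0, 0, 0, 0, -1],
    [0, 0, 0, 0, 0, 0, -1],
    [0, 0, 0, 0, 0, 0, -1],
    [0, 0, 0, 0, 0, 0, -1]
  ],
  "force": 40
}}

```text
clock: 4.53
position: [0.4851, 0.0109, 0.0389]
ee_rot: [0.708, 0.706, 0.0, 0.0]
ft_force: [-2.4, -0.2, 5.6]
grip_width: 0.46
```

```bash
python3 - <<'E'
from h import *
p,d=snap('side','s2')
cv2.imwrite('pics/c6.png',cv2.resize(p[100:260,210:370][:,:,::-1],None,fx=3.7,fy=3.7,interpolation=cv2.INTER_CUBIC))
E
python3 g.py .585 .345 .1 90
```

```text
t 4.58 pos [485.   10.9  38.8] yaw 89.86 grip 38.7 F [-2.8 -0.4  5.3]
shift mm (current axes) [334.3  99.2 -61.2] turn deg [ 0.03  0.02 -0.14]
shift mm (after turn) [334.1 100.  -61.2]
```

View pics/c6.png

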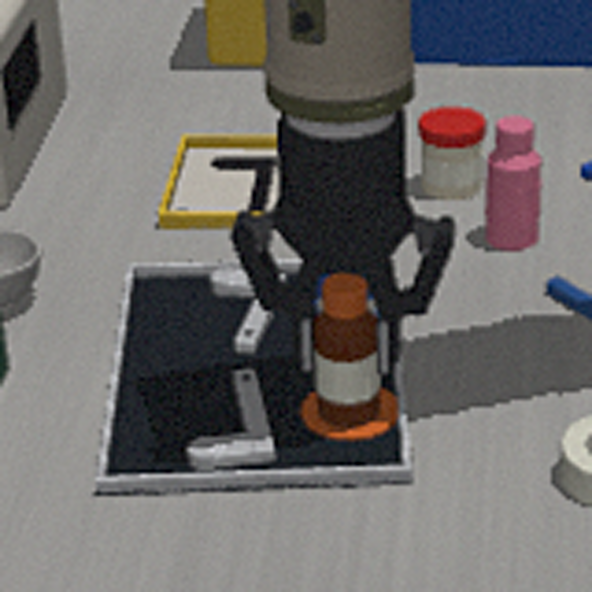

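Emit:
{"fn": "move_arm", "kwargs": {
  "deltas": [
    [0, 0, -0.01, 0, 0, 0, -1],
    [0, 0, -0.02, 0, 0, 0, -1],
    [0.01, 0.003, -0.02, 0, 0, 0, -1],
    [0.025, 0.008, -0.01, 0, 0, 0, -1],
    [0.04, 0.013, 0, 0, 0, 0, -1],
    [0.045, 0.015, 0, 0, 0, 0, -1],
    [0.045, 0.015, 0, 0, 0, 0, -1],
    [0.045, 0.015, 0, 0, 0, 0, -1],
    [0.045, 0.015, 0, 0, 0, 0, -1],
    [0.035, 0.011, 0, 0, 0, 0, -1]
  ]
}}

```text
clock: 5.82
position: [0.5807, 0.3026, 0.0987]
ee_rot: [0.708, 0.706, 0.0, -0.0]
ft_force: [0.1, -0.1, 0.0]
grip_width: 0.456
```

Emit:
{"fn": "move_arm", "kwargs": {
  "deltas": [
    [0.025, 0.008, 0, 0, 0, 0, -1],
    [0.012, 0.004, 0, 0, 0, 0, -1],
    [0, 0, 0, 0, 0, 0, -1],
    [0, 0, 0, 0, 0, 0, -1]
  ]
}}

```text
clock: 6.32
position: [0.5929, 0.3362, 0.0984]
ee_rot: [0.708, 0.706, -0.0, 0.0]
ft_force: [0.5, -0.6, -1.8]
grip_width: 0.451
```

```bash
python3 g.py .593 .343 .0359 90;  python3 - <<'E'
from h import *
snap('side','s3')
E
```

```text
t 6.33 pos [592.9 336.2  98.4] yaw 89.79 grip 38.3 F [ 0.5 -0.6 -1.8]
shift mm (current axes) [ 6.8  0.1 62.5] turn deg [ 0.01  0.05 -0.21]
shift mm (after turn) [ 6.8  0.1 62.5]
```

View pics/s3.png

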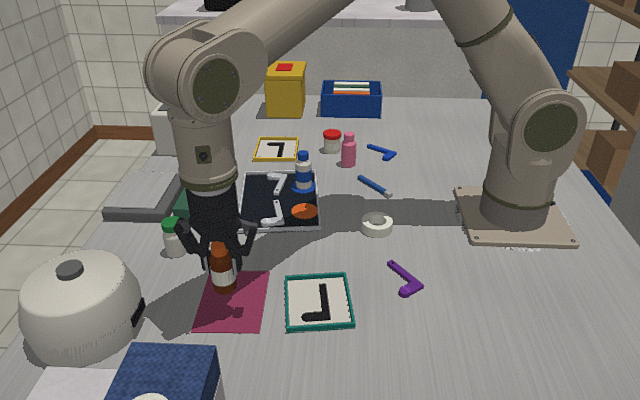

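Emit:
{"fn": "move_arm", "kwargs": {
  "deltas": [
    [0.006, 0, 0.01, 0, 0, 0, -1],
    [0, 0, 0.02, 0, 0, 0, -1],
    [0, 0, 0.015, 0, 0, 0, -1],
    [0, 0, 0.01, 0, 0, 0, -1],
    [0, 0, 0.005, 0, 0, 0, -1],
    [0, 0, 0.001, 0, 0, 0, -1],
    [0, 0, 0, 0, 0, 0, -1]
  ]
}}

```text
clock: 7.25
position: [0.5928, 0.3439, 0.0378]
ee_rot: [0.708, 0.706, 0.0, 0.0]
ft_force: [0.2, -0.8, -1.2]
grip_width: 0.455
```

```bash
python3 g.py .593 .343 .0359 90
```

```text
t 7.25 pos [592.8 343.9  37.8] yaw 89.86 grip 38.7 F [ 0.2 -0.8 -1.2]
shift mm (current axes) [-0.9  0.2  1.9] turn deg [ 0.04 -0.02 -0.14]
shift mm (after turn) [-0.9  0.2  1.9]
```

Emit:
{"fn": "move_arm", "kwargs": {
  "deltas": [
    [0, 0, 0.001, 0, 0, 0, -1],
    [0, 0, 0.001, 0, 0, 0, -1],
    [0, 0, 0.0005, 0, 0, 0, -1],
    [0, 0, 0, 0, 0, 0, -1]
  ]
}}

```text
clock: 7.75
position: [0.5928, 0.3439, 0.036]
ee_rot: [0.708, 0.706, 0.0, 0.0]
ft_force: [-2.9, -1.5, 6.7]
grip_width: 0.455
```

Emit:
{"fn": "move_arm", "kwargs": {
  "deltas": [
    [0, 0, 0, 0, 0, 0, 0.2],
    [0, 0, 0, 0, 0, 0, 0.6],
    [0, 0, 0, 0, 0, 0, 1],
    [0, 0, 0, 0, 0, 0, 1],
    [0, 0, -0.02, 0, 0, 0, 1],
    [0, 0, -0.04, 0, 0, 0, 1],
    [0, 0, -0.04, 0, 0, 0, 1],
    [0, 0, -0.02, 0, 0, 0, 1],
    [0, 0, 0, 0, 0, 0, 1]
  ]
}}

```text
clock: 8.88
position: [0.5932, 0.3442, 0.1568]
ee_rot: [0.708, 0.706, 0.001, 0.0]
ft_force: [-0.1, 0.2, -1.2]
grip_width: 1.0
```

```bash
python3 g.py .4966 -.105 .038 90
```

```text
t 8.88 pos [593.2 344.2 156.8] yaw 89.85 grip 85.0 F [-0.1  0.2 -1.2]
shift mm (current axes) [-449.6  -95.8  117.9] turn deg [ 0.15 -0.08 -0.15]
shift mm (after turn) [-449.2  -96.6  118.8]
```

Emit:
{"fn": "move_arm", "kwargs": {
  "deltas": [
    [-0.02, -0.004, 0, 0, 0, 0, 1],
    [-0.04, -0.009, 0, 0, 0, 0, 1],
    [-0.05, -0.011, 0, 0, 0, 0, 1],
    [-0.055, -0.012, 0, 0, 0, 0, 1],
    [-0.055, -0.012, 0, 0, 0, 0, 1],
    [-0.055, -0.012, 0, 0, 0, 0, 1],
    [-0.055, -0.012, 0, 0, 0, 0, 1],
    [-0.055, -0.011, 0, 0, 0, 0, 1],
    [-0.04, -0.009, 0, 0, 0, 0, 1],
    [-0.02, -0.004, 0, 0, 0, 0, 1]
  ]
}}

```text
clock: 10.12
position: [0.4939, -0.104, 0.1534]
ee_rot: [0.709, 0.705, -0.001, -0.001]
ft_force: [-0.0, 0.2, 0.0]
grip_width: 1.0
```

Emit:
{"fn": "move_arm", "kwargs": {
  "deltas": [
    [0, 0, 0, 0, 0, 0, 1],
    [0, 0, 0, 0, 0, 0, 1]
  ]
}}

```text
clock: 10.38
position: [0.4954, -0.0999, 0.1542]
ee_rot: [0.708, 0.707, -0.0, -0.001]
ft_force: [-0.2, 0.6, 0.2]
grip_width: 1.004
```

```bash
python3 g.py .4966 -.105 .038 90;  python3 - <<'E'
from h import *
snap('side','s4')
E
```

```text
t 10.38 pos [495.4 -99.9 154.2] yaw 89.92 grip 85.3 F [-0.2  0.6  0.2]
shift mm (current axes) [ -5.2   1.3 116.2] turn deg [-0.05 -0.04 -0.08]
shift mm (after turn) [ -5.1   1.2 116.2]
```

View pics/s4.png

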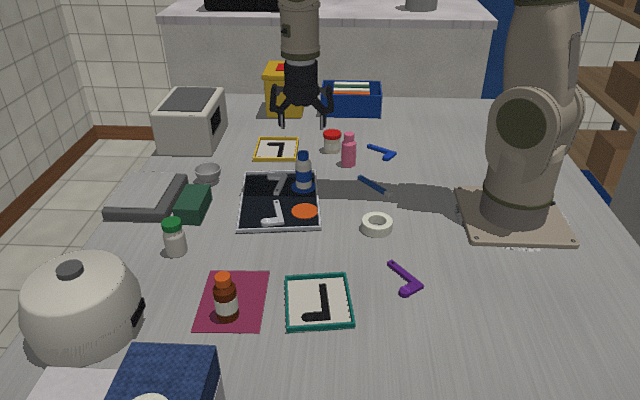

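Orange bottle stands on the mat (226,297); the gripper is above the blue bottle (303,172). Descend and grip.

Emit:
{"fn": "move_arm", "kwargs": {
  "deltas": [
    [-0.005, 0.001, 0.015, 0, 0, 0, 1],
    [0, 0, 0.03, 0, 0, 0, 1],
    [0, 0, 0.03, 0, 0, 0, 1],
    [0, 0, 0.025, 0, 0, 0, 1],
    [0, 0, 0.012, 0, 0, 0, 1],
    [0, 0, 0.004, 0, 0, 0, 1],
    [0, 0, 0, 0, 0, 0, 1]
  ]
}}

```text
clock: 11.3
position: [0.4969, -0.106, 0.0392]
ee_rot: [0.708, 0.706, 0.0, 0.0]
ft_force: [0.7, 0.1, 0.2]
grip_width: 1.002
```

```bash
python3 g.py .4966 -.105 .038 90;  python3 - <<'E'
from h import *
p,d=snap('side','s5')
cv2.imwrite('pics/c7.png',cv2.resize(p[60:220,230:390][:,:,::-1],None,fx=3.7,fy=3.7,interpolation=cv2.INTER_CUBIC))
E
```

```text
t 11.3 pos [ 496.9 -106.    39.2] yaw 89.88 grip 85.2 F [0.7 0.1 0.2]
shift mm (current axes) [ 1.  -0.3  1.2] turn deg [ 0.03  0.01 -0.12]
shift mm (after turn) [ 1.  -0.3  1.2]
```

View pics/c7.png

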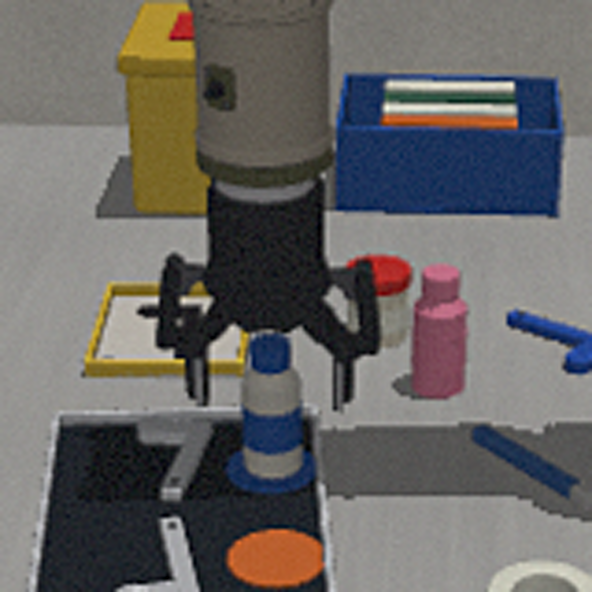

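The bottle (272,410 in the crop) sits centred between the open fingers.

Emit:
{"fn": "move_arm", "kwargs": {
  "deltas": [
    [0.001, 0, 0, 0, 0, 0, 0.2],
    [0, 0, 0, 0, 0, 0, -0.5],
    [0, 0, 0, 0, 0, 0, -1],
    [0, 0, 0, 0, 0, 0, -1],
    [0, 0, 0, 0, 0, 0, -1],
    [0, 0, 0, 0, 0, 0, -1],
    [0, 0, 0, 0, 0, 0, -1]
  ]
}}

```text
clock: 12.22
position: [0.4968, -0.1052, 0.0393]
ee_rot: [0.708, 0.706, 0.0, 0.0]
ft_force: [-1.5, 0.1, 5.3]
grip_width: 0.457
```

```bash
python3 g.py .595 .263 .1 90
```

```text
t 12.22 pos [ 496.8 -105.2   39.3] yaw 89.86 grip 38.9 F [-1.5  0.1  5.3]
shift mm (current axes) [368.4  97.3 -60.8] turn deg [ 0.03  0.02 -0.14]
shift mm (after turn) [368.2  98.2 -60.7]
```

Emit:
{"fn": "move_arm", "kwargs": {
  "deltas": [
    [0, 0, -0.01, 0, 0, 0, -1],
    [0, 0, -0.02, 0, 0, 0, -1],
    [0.01, 0.003, -0.02, 0, 0, 0, -1],
    [0.025, 0.007, -0.01, 0, 0, 0, -1],
    [0.04, 0.011, 0, 0, 0, 0, -1],
    [0.045, 0.012, 0, 0, 0, 0, -1],
    [0.045, 0.012, 0, 0, 0, 0, -1],
    [0.045, 0.012, 0, 0, 0, 0, -1],
    [0.045, 0.012, 0, 0, 0, 0, -1],
    [0.045, 0.012, 0, 0, 0, 0, -1]
  ]
}}

```text
clock: 13.48
position: [0.5786, 0.1959, 0.0992]
ee_rot: [0.708, 0.706, -0.0, 0.0]
ft_force: [1.2, -0.4, -0.9]
grip_width: 0.457
```

Emit:
{"fn": "move_arm", "kwargs": {
  "deltas": [
    [0.035, 0.009, 0, 0, 0, 0, -1],
    [0.022, 0.006, 0, 0, 0, 0, -1],
    [0.01, 0.002, 0, 0, 0, 0, -1],
    [0, 0, 0, 0, 0, 0, -1],
    [0, 0, 0, 0, 0, 0, -1]
  ]
}}

```text
clock: 14.1
position: [0.5956, 0.2601, 0.0988]
ee_rot: [0.708, 0.706, -0.0, 0.0]
ft_force: [0.8, -0.2, -0.6]
grip_width: 0.457
```

```bash
python3 g.py .595 .263 .0363 90
```

```text
t 14.1 pos [595.6 260.1  98.8] yaw 89.78 grip 38.9 F [ 0.8 -0.2 -0.6]
shift mm (current axes) [ 2.9 -0.6 62.5] turn deg [ 0.    0.06 -0.22]
shift mm (after turn) [ 2.9 -0.6 62.5]
```

Emit:
{"fn": "move_arm", "kwargs": {
  "deltas": [
    [0.002, 0, 0.01, 0, 0, 0, -1],
    [0, 0, 0.02, 0, 0, 0, -1],
    [0, 0, 0.015, 0, 0, 0, -1],
    [0, 0, 0.01, 0, 0, 0, -1],
    [0, 0, 0.005, 0, 0, 0, -1],
    [0, 0, 0.001, 0, 0, 0, -1],
    [0, 0, 0.001, 0, 0, 0, -1],
    [0, 0, 0.001, 0, 0, 0, -1],
    [0, 0, 0, 0, 0, 0, -1]
  ]
}}

```text
clock: 15.22
position: [0.5957, 0.2639, 0.0364]
ee_rot: [0.708, 0.706, 0.0, 0.0]
ft_force: [-0.1, 0.1, 1.6]
grip_width: 0.457
```

Emit:
{"fn": "move_arm", "kwargs": {
  "deltas": [
    [0, 0, 0.0005, 0, 0, 0, -1],
    [0, 0, 0, 0, 0, 0, 0.2],
    [0, 0, 0, 0, 0, 0, 0.6],
    [0, 0, 0, 0, 0, 0, 1],
    [0, 0, 0, 0, 0, 0, 1],
    [0, 0, -0.02, 0, 0, 0, 1],
    [0, 0, -0.04, 0, 0, 0, 1],
    [0, 0, -0.04, 0, 0, 0, 1],
    [0, 0, -0.02, 0, 0, 0, 1],
    [0, 0, 0, 0, 0, 0, 1]
  ]
}}

```text
clock: 16.48
position: [0.5961, 0.2641, 0.1572]
ee_rot: [0.708, 0.706, 0.001, 0.001]
ft_force: [-0.5, -0.1, -1.3]
grip_width: 0.999
```

```bash
python3 - <<'E'
from m import *
p,_=snap('top','t1'); snap('side','s6')
gr=lambda c,h:(c.sum(2)>270)
ell('Lblade',rect(p,(280,125,327,155),gr,.014)[0],19)
ell('Rblade',rect(p,(334,118,380,147),gr,.014)[0],19)
E
python3 g.py .5466 .0294 .12 105
```

```text
Lblade c 548.0 9.6 size 14.9 70.0 yaw 15.2
   limb mid [529.7   4.6]
Rblade c 574.8 -105.0 size 93.5 52.4 yaw -6.7
   limb mid [ 555.9 -102.8]
t 16.57 pos [595.  263.3 154.3] yaw 89.86 grip 84.7 F [-0.5 -0.6 -1.1]
shift mm (current axes) [-234.   -47.8   34.6] turn deg [ -0.07   0.04 -15.14]
shift mm (after turn) [-213.4 -107.3   34.3]
```

View pics/t1.png

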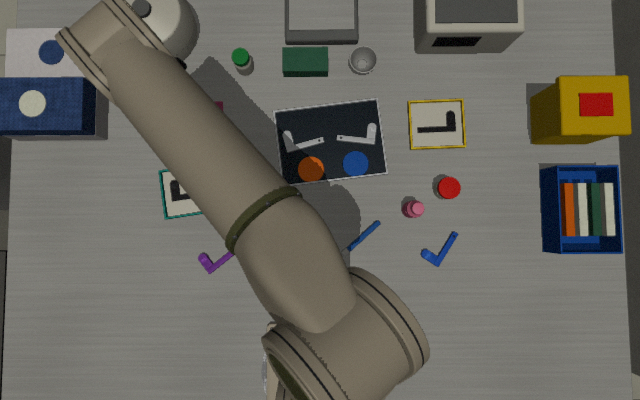

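View pics/s6.png

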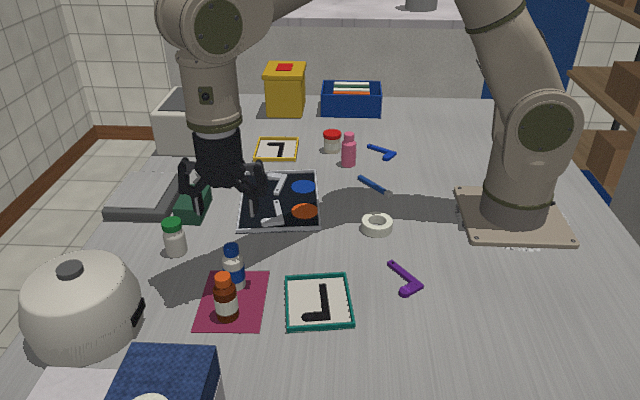

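Emit:
{"fn": "move_arm", "kwargs": {
  "deltas": [
    [0, 0, 0, 0, 0, -7.5, 1],
    [0, 0, 0, 0, 0, -7.5, 1],
    [-0.02, -0.01, 0, 0, 0, 0, 0.5],
    [-0.04, -0.02, 0, 0, 0, 0, 0],
    [-0.05, -0.025, 0, 0, 0, 0, 0],
    [-0.05, -0.025, 0, 0, 0, 0, 0],
    [-0.034, -0.018, 0, 0, 0, 0, 0],
    [-0.017, -0.009, 0, 0, 0, 0, 0],
    [0, 0, 0, 0, 0, 0, 0],
    [0, 0, 0, 0, 0, 0, 0]
  ]
}}

```text
clock: 17.82
position: [0.5459, 0.0335, 0.1547]
ee_rot: [0.609, 0.793, 0.0, -0.001]
ft_force: [0.3, 0.7, 0.6]
grip_width: 0.502
```

```bash
python3 g.py .543 .0275 .03 105
```

```text
t 17.82 pos [545.9  33.5 154.7] yaw 104.93 grip 42.6 F [0.3 0.7 0.6]
shift mm (current axes) [ -5.2  -4.2 124.7] turn deg [-0.04 -0.05 -0.07]
shift mm (after turn) [ -5.   -4.3 124.7]
```

Emit:
{"fn": "move_arm", "kwargs": {
  "deltas": [
    [-0.005, -0.004, 0.015, 0, 0, 0, 0],
    [0, 0, 0.03, 0, 0, 0, 0],
    [0, 0, 0.03, 0, 0, 0, 0],
    [0, 0, 0.025, 0, 0, 0, 0],
    [0, 0, 0.016, 0, 0, 0, 0],
    [0, 0, 0.008, 0, 0, 0, 0],
    [0, 0, 0, 0, 0, 0, 0],
    [0, 0, 0, 0, 0, 0, 0]
  ]
}}

```text
clock: 18.82
position: [0.5441, 0.0265, 0.0321]
ee_rot: [0.61, 0.793, 0.0, 0.001]
ft_force: [0.2, 0.2, -0.1]
grip_width: 0.497
```

```bash
python3 g.py .543 .0275 .007 105;  python3 - <<'E'
from h import *
p,d=snap('side','s7')
cv2.imwrite('pics/c8.png',cv2.resize(p[120:250,220:350][:,:,::-1],None,fx=4.5,fy=4.5,interpolation=cv2.INTER_CUBIC))
E
```

```text
t 18.82 pos [544.1  26.5  32.1] yaw 104.86 grip 42.2 F [ 0.2  0.2 -0.1]
shift mm (current axes) [ 1.2 -0.8 25.1] turn deg [ 0.07  0.02 -0.14]
shift mm (after turn) [ 1.2 -0.8 25.1]
```

View pics/c8.png

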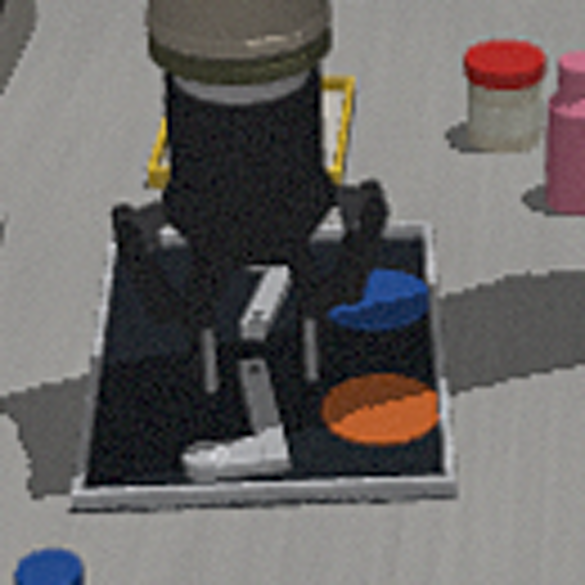

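Emit:
{"fn": "move_arm", "kwargs": {
  "deltas": [
    [0.001, 0, 0.01, 0, 0, 0, 0],
    [0, 0, 0.01, 0, 0, 0, 0],
    [0, 0, 0.005, 0, 0, 0, 0],
    [0, 0, 0, 0, 0, 0, 0],
    [0, 0, 0, 0, 0, 0, -0.4],
    [0, 0, 0, 0, 0, 0, -0.6],
    [0, 0, 0, 0, 0, 0, -1],
    [0, 0, 0, 0, 0, 0, -1],
    [0, 0, 0, 0, 0, 0, -1],
    [0, 0, 0, 0, 0, 0, -1]
  ]
}}

```text
clock: 20.12
position: [0.5436, 0.0274, 0.0067]
ee_rot: [0.61, 0.793, 0.0, 0.0]
ft_force: [-2.0, 0.2, 5.6]
grip_width: 0.149
```

```bash
python3 g.py .543 .0275 .007 105;  python3 - <<'E'
from h import *
p,d=snap('side','s8')
cv2.imwrite('pics/c9.png',cv2.resize(p[120:250,220:350][:,:,::-1],None,fx=4.5,fy=4.5,interpolation=cv2.INTER_CUBIC))
E
```

```text
t 20.12 pos [543.6  27.4   6.7] yaw 104.86 grip 12.7 F [-2.   0.2  5.6]
shift mm (current axes) [ 0.3 -0.5 -0.3] turn deg [ 0.03  0.02 -0.14]
shift mm (after turn) [ 0.3 -0.5 -0.3]
```

View pics/c9.png

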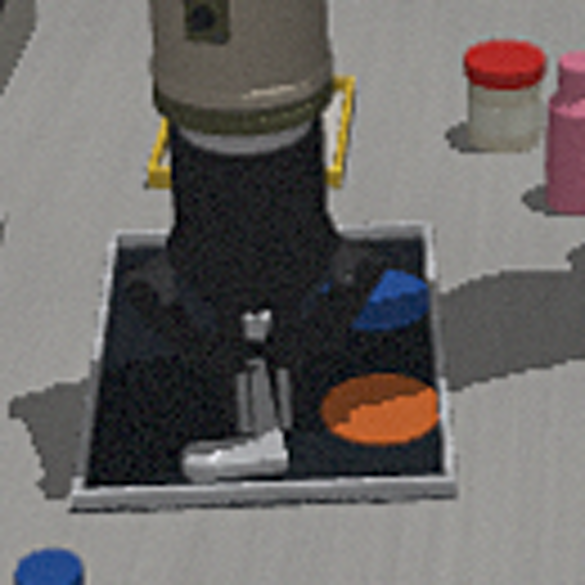

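Emit:
{"fn": "move_arm", "kwargs": {
  "deltas": [
    [0, 0, -0.005, 0, 0, 0, -1],
    [0, 0, -0.015, 0, 0, 0, -1],
    [0, 0, -0.03, 0, 0, 0, -1],
    [0, 0, -0.03, 0, 0, 0, -1],
    [0, 0, -0.015, 0, 0, 3.3, -1],
    [0, 0, 0, 0, 0, 3.3, -1],
    [0, 0, 0, 0, 0, 0, -1]
  ]
}}

```text
clock: 21.05
position: [0.5434, 0.0274, 0.1022]
ee_rot: [0.654, 0.756, 0.0, 0.0]
ft_force: [0.2, -0.0, -0.5]
grip_width: 0.147
```

```bash
python3 g.py .4208 .3062 .06 98.2;  python3 - <<'E'
from h import *
p,d=snap('side','s9')
cv2.imwrite('pics/c10.png',cv2.resize(p[100:250,200:350][:,:,::-1],None,fx=4,fy=4,interpolation=cv2.INTER_CUBIC))
E
```

```text
t 21.05 pos [543.4  27.4 102.2] yaw 98.28 grip 12.5 F [ 0.2 -0.  -0.5]
shift mm (current axes) [293.6 -81.2  42. ] turn deg [0.05 0.03 0.08]
shift mm (after turn) [293.5 -81.6  42.2]
```

View pics/c10.png

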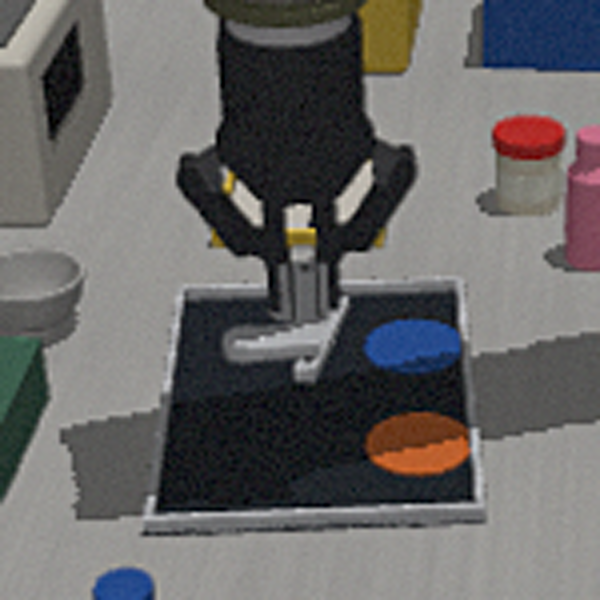

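Emit:
{"fn": "move_arm", "kwargs": {
  "deltas": [
    [0.015, -0.004, 0, 0, 0, 0, -1],
    [0.03, -0.008, 0, 0, 0, 0, -1],
    [0.04, -0.011, 0, 0, 0, 0, -1],
    [0.04, -0.011, 0, 0, 0, 0, -1],
    [0.04, -0.011, 0, 0, 0, 0, -1],
    [0.04, -0.011, 0, 0, 0, 0, -1],
    [0.04, -0.011, 0, 0, 0, 0, -1],
    [0.028, -0.008, 0, 0, 0, 0, -1],
    [0.014, -0.004, 0, 0, 0, 0, -1],
    [0.006, -0.002, 0, 0, 0, 0, -1]
  ]
}}

```text
clock: 22.35
position: [0.4205, 0.3062, 0.1012]
ee_rot: [0.654, 0.757, -0.0, -0.0]
ft_force: [-0.4, 0.2, -1.4]
grip_width: 0.15
```

Emit:
{"fn": "move_arm", "kwargs": {
  "deltas": [
    [0, 0, 0, 0, 0, 0, -1],
    [0, 0, 0, 0, 0, 0, -1]
  ]
}}

```text
clock: 22.6
position: [0.4216, 0.3047, 0.1012]
ee_rot: [0.655, 0.756, -0.0, 0.0]
ft_force: [-0.6, 0.8, -1.0]
grip_width: 0.148
```

```bash
python3 g.py .4208 .3062 .03 98.2
```

```text
t 22.6 pos [421.6 304.7 101.2] yaw 98.17 grip 12.6 F [-0.6  0.8 -1. ]
shift mm (current axes) [ 1.7 -0.6 71.2] turn deg [ 0.    0.03 -0.03]
shift mm (after turn) [ 1.6 -0.6 71.2]
```

Lower to 25 mm, then check in the side view.

Emit:
{"fn": "move_arm", "kwargs": {
  "deltas": [
    [0.001, 0, 0.01, 0, 0, 0, -1],
    [0, 0, 0.02, 0, 0, 0, -1],
    [0, 0, 0.02, 0, 0, 0, -1],
    [0, 0, 0.015, 0, 0, 0, -1],
    [0, 0, 0.008, 0, 0, 0, -1],
    [0, 0, 0.002, 0, 0, 0, -1],
    [0, 0, 0, 0, 0, 0, -1]
  ]
}}

```text
clock: 23.48
position: [0.4211, 0.307, 0.0266]
ee_rot: [0.654, 0.756, 0.0, 0.0]
ft_force: [-0.7, -0.2, -1.3]
grip_width: 0.154
```

```bash
python3 g.py .4208 .3062 .0065 98.2;  python3 - <<'E'
from h import *
p,d=snap('side','s10')
cv2.imwrite('pics/c11.png',cv2.resize(p[220:350,260:390][:,:,::-1],None,fx=4.5,fy=4.5,interpolation=cv2.INTER_CUBIC))
E
```

```text
t 23.48 pos [421.1 307.   26.6] yaw 98.27 grip 13.1 F [-0.7 -0.2 -1.3]
shift mm (current axes) [-0.7 -0.4 20.1] turn deg [ 0.03 -0.01  0.07]
shift mm (after turn) [-0.7 -0.4 20.1]
```

View pics/c11.png

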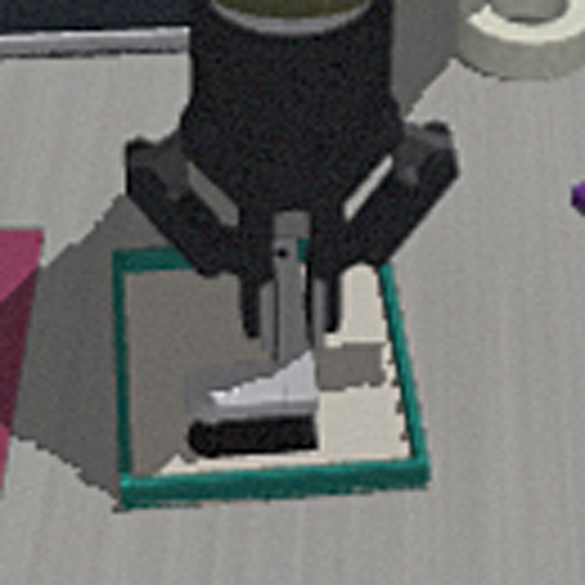

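Level and above its print. Lower the rest.

Emit:
{"fn": "move_arm", "kwargs": {
  "deltas": [
    [-0.0005, 0, 0.008, 0, 0, 0, -1],
    [0, 0, 0.007, 0, 0, 0, -1],
    [0, 0, 0.003, 0, 0, 0, -1],
    [0, 0, 0.001, 0, 0, 0, -1],
    [0, 0, 0, 0, 0, 0, -1],
    [0, 0, 0, 0, 0, 0, -1]
  ]
}}

```text
clock: 24.28
position: [0.421, 0.3063, 0.0074]
ee_rot: [0.654, 0.756, 0.0, 0.0]
ft_force: [1.2, -0.6, -0.9]
grip_width: 0.146
```

```bash
python3 g.py .4208 .3062 .0065 98.2
```

```text
t 24.27 pos [421.  306.3   7.4] yaw 98.26 grip 12.4 F [ 1.2 -0.6 -0.9]
shift mm (current axes) [-0.  -0.2  0.9] turn deg [ 0.02 -0.    0.06]
shift mm (after turn) [-0.  -0.2  0.9]
```

Emit:
{"fn": "move_arm", "kwargs": {
  "deltas": [
    [0, 0, 0.001, 0, 0, 0, -1],
    [0, 0, 0, 0, 0, 0, -1],
    [0, 0, 0, 0, 0, 0, -0.6],
    [0, 0, 0, 0, 0, 0, -0.4],
    [0, 0, 0, 0, 0, 0, -0.3],
    [0, 0, -0.01, 0, 0, 0, -0.3],
    [0, 0, -0.03, 0, 0, 0, -0.3],
    [0, 0, -0.05, 0, 0, 0, -0.1],
    [0, 0, -0.03, 0, 0, 0, 0],
    [0, 0, 0, 0, 0, 0, 0]
  ]
}}

```text
clock: 25.52
position: [0.4221, 0.3072, 0.1291]
ee_rot: [0.654, 0.756, 0.002, 0.001]
ft_force: [-0.5, 0.2, -0.4]
grip_width: 0.499
```

```bash
python3 g.py .556 -.1028 .12 83.3;  python3 - <<'E'
from h import *
p,d=snap('side','s11')
cv2.imwrite('pics/c12.png',cv2.resize(p[220:350,260:390][:,:,::-1],None,fx=4.5,fy=4.5,interpolation=cv2.INTER_CUBIC))
E
```

```text
t 25.52 pos [422.1 307.2 129.1] yaw 98.26 grip 42.4 F [-0.5  0.2 -0.4]
shift mm (current axes) [-425.    73.6    9. ] turn deg [ 0.25 -0.1  14.96]
shift mm (after turn) [-391.6  180.8    9.1]
```

View pics/c12.png

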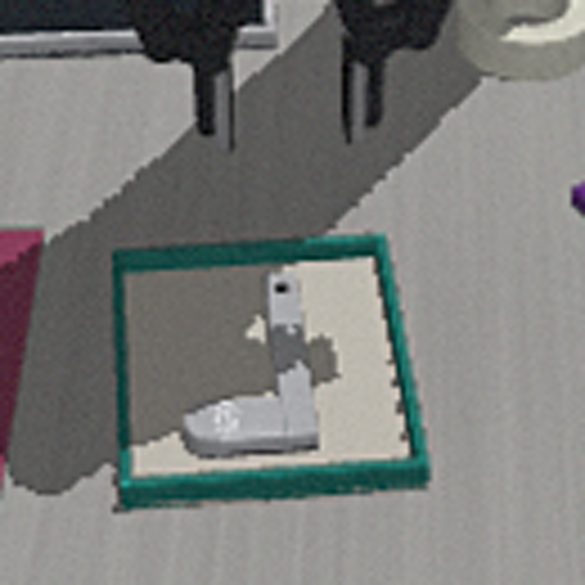

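Emit:
{"fn": "move_arm", "kwargs": {
  "deltas": [
    [0, 0, 0, 0, 0, 7.5, 0],
    [0, 0, 0, 0, 0, 7.5, 0],
    [-0.02, 0.009, 0, 0, 0, 0, 0],
    [-0.04, 0.018, 0, 0, 0, 0, 0],
    [-0.05, 0.022, 0, 0, 0, 0, 0],
    [-0.05, 0.023, 0, 0, 0, 0, 0],
    [-0.05, 0.023, 0, 0, 0, 0, 0],
    [-0.05, 0.023, 0, 0, 0, 0, 0],
    [-0.05, 0.023, 0, 0, 0, 0, 0],
    [-0.045, 0.02, 0, 0, 0, 0, 0]
  ]
}}

```text
clock: 26.82
position: [0.5389, -0.0674, 0.1253]
ee_rot: [0.748, 0.664, -0.001, -0.001]
ft_force: [0.3, 1.7, -0.3]
grip_width: 0.496
```

Emit:
{"fn": "move_arm", "kwargs": {
  "deltas": [
    [-0.025, 0.011, 0, 0, 0, 0, 0],
    [-0.012, 0.005, 0, 0, 0, 0, 0],
    [0, 0, 0, 0, 0, 0, 0],
    [0, 0, 0, 0, 0, 0, 0]
  ]
}}

```text
clock: 27.32
position: [0.5505, -0.1021, 0.1262]
ee_rot: [0.747, 0.665, 0.0, -0.0]
ft_force: [0.3, -0.3, -0.5]
grip_width: 0.5
```

```bash
python3 g.py .5553 -.1088 .032 83.3
```

```text
t 27.32 pos [ 550.5 -102.1  126.2] yaw 83.38 grip 42.5 F [ 0.3 -0.3 -0.5]
shift mm (current axes) [-6.1  5.6 94.2] turn deg [-0.02 -0.03  0.08]
shift mm (after turn) [-6.1  5.6 94.2]
```

Emit:
{"fn": "move_arm", "kwargs": {
  "deltas": [
    [-0.006, 0.005, 0.015, 0, 0, 0, 0],
    [0, 0, 0.03, 0, 0, 0, 0],
    [0, 0, 0.025, 0, 0, 0, 0],
    [0, 0, 0.015, 0, 0, 0, 0],
    [0, 0, 0.008, 0, 0, 0, 0],
    [0, 0, 0, 0, 0, 0, 0],
    [0, 0, 0, 0, 0, 0, 0]
  ]
}}

```text
clock: 28.2
position: [0.5556, -0.1105, 0.0341]
ee_rot: [0.747, 0.664, 0.0, 0.001]
ft_force: [0.2, 0.2, -0.4]
grip_width: 0.502
```

```bash
python3 g.py .5553 -.1088 .0067 83.3;  python3 - <<'E'
from h import *
p,d=snap('side','s12')
cv2.imwrite('pics/c13.png',cv2.resize(p[100:240,220:360][:,:,::-1],None,fx=4.2,fy=4.2,interpolation=cv2.INTER_CUBIC))
E
```

```text
t 28.2 pos [ 555.6 -110.5   34.1] yaw 83.26 grip 42.7 F [ 0.2  0.2 -0.4]
shift mm (current axes) [ 1.6 -0.5 27.4] turn deg [ 0.07  0.01 -0.04]
shift mm (after turn) [ 1.6 -0.4 27.4]
```

View pics/c13.png

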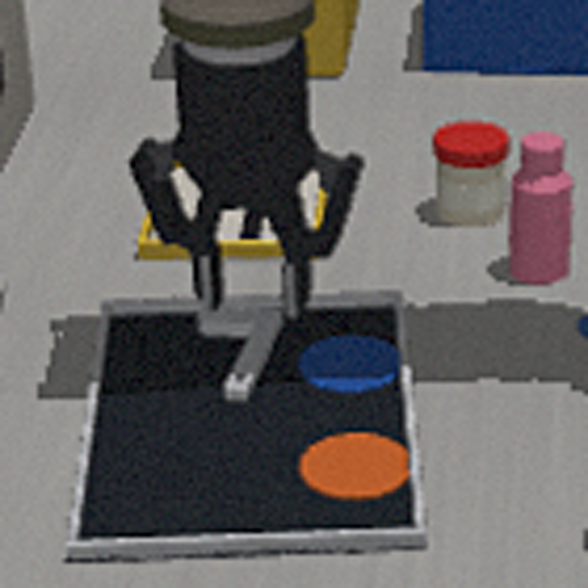

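Emit:
{"fn": "move_arm", "kwargs": {
  "deltas": [
    [0.002, 0, 0.01, 0, 0, 0, 0],
    [0, 0, 0.01, 0, 0, 0, 0],
    [0, 0, 0.006, 0, 0, 0, 0],
    [0, 0, 0.001, 0, 0, 0, 0],
    [0, 0, 0, 0, 0, 0, -0.4],
    [0, 0, 0, 0, 0, 0, -0.6],
    [0, 0, 0, 0, 0, 0, -1],
    [0, 0, 0, 0, 0, 0, -1],
    [0, 0, 0, 0, 0, 0, -1],
    [0, 0, 0, 0, 0, 0, -1]
  ]
}}

```text
clock: 29.5
position: [0.5555, -0.1085, 0.0067]
ee_rot: [0.747, 0.664, 0.0, 0.0]
ft_force: [-0.6, 1.2, 5.9]
grip_width: 0.154
```

```bash
python3 g.py .5553 -.1088 .0067 83.3
```

```text
t 29.5 pos [ 555.5 -108.5    6.7] yaw 83.26 grip 13.1 F [-0.6  1.2  5.9]
shift mm (current axes) [-0.3 -0.2  0. ] turn deg [ 0.04  0.01 -0.04]
shift mm (after turn) [-0.3 -0.2  0. ]
```

Emit:
{"fn": "move_arm", "kwargs": {
  "deltas": [
    [0, 0, -0.005, 0, 0, 0, -1],
    [0, 0, -0.015, 0, 0, 0, -1],
    [0, 0, -0.03, 0, 0, 0, -1],
    [0, 0, -0.03, 0, 0, 0, -1],
    [0, 0, -0.015, 0, 0, -4.5, -1],
    [0, 0, 0, 0, 0, -4.5, -1],
    [0, 0, 0, 0, 0, 0, -1]
  ]
}}

```text
clock: 30.38
position: [0.5553, -0.1085, 0.1021]
ee_rot: [0.693, 0.721, 0.0, 0.0]
ft_force: [-0.1, 0.1, -0.2]
grip_width: 0.151
```

```bash
python3 g.py .5816 -.3079 .1 92.2
```

```text
t 30.38 pos [ 555.3 -108.5  102.1] yaw 92.24 grip 12.9 F [-0.1  0.1 -0.2]
shift mm (current axes) [-200.3   18.5    2.2] turn deg [0.04 0.02 0.04]
shift mm (after turn) [-200.3   18.6    2.1]
```

Emit:
{"fn": "move_arm", "kwargs": {
  "deltas": [
    [-0.015, 0.001, 0, 0, 0, 0, -1],
    [-0.03, 0.003, 0, 0, 0, 0, -1],
    [-0.04, 0.004, 0, 0, 0, 0, -1],
    [-0.04, 0.004, 0, 0, 0, 0, -1],
    [-0.035, 0.003, 0, 0, 0, 0, -1],
    [-0.025, 0.002, 0, 0, 0, 0, -1],
    [-0.015, 0.0015, 0, 0, 0, 0, -1],
    [0, 0, 0, 0, 0, 0, -1],
    [0, 0, 0, 0, 0, 0, -1]
  ]
}}

```text
clock: 31.5
position: [0.5818, -0.3062, 0.1013]
ee_rot: [0.693, 0.721, 0.0, -0.0]
ft_force: [0.5, 0.6, -1.2]
grip_width: 0.15
```

```bash
python3 g.py .5816 -.3079 .026 92.2
```

```text
t 31.5 pos [ 581.8 -306.2  101.3] yaw 92.32 grip 12.7 F [ 0.5  0.6 -1.2]
shift mm (current axes) [-1.7 -0.3 75.3] turn deg [ 0.01 -0.04  0.12]
shift mm (after turn) [-1.7 -0.3 75.3]
```

Emit:
{"fn": "move_arm", "kwargs": {
  "deltas": [
    [-0.001, 0, 0.01, 0, 0, 0, -1],
    [0, 0, 0.02, 0, 0, 0, -1],
    [0, 0, 0.02, 0, 0, 0, -1],
    [0, 0, 0.015, 0, 0, 0, -1],
    [0, 0, 0.008, 0, 0, 0, -1],
    [0, 0, 0.002, 0, 0, 0, -1],
    [0, 0, 0, 0, 0, 0, -1],
    [0, 0, 0, 0, 0, 0, -1]
  ]
}}

```text
clock: 32.5
position: [0.5821, -0.3087, 0.0271]
ee_rot: [0.693, 0.721, 0.0, 0.001]
ft_force: [0.3, 0.1, -1.4]
grip_width: 0.147
```

```bash
python3 g.py .5816 -.3079 .0065 92.2;  python3 - <<'E'
from h import *
p,d=snap('side','s13')
cv2.imwrite('pics/c14.png',cv2.resize(p[80:180,220:320][:,:,::-1],None,fx=5.5,fy=5.5,interpolation=cv2.INTER_CUBIC))
E
```

```text
t 32.5 pos [ 582.1 -308.7   27.1] yaw 92.26 grip 12.5 F [ 0.3  0.1 -1.4]
shift mm (current axes) [ 0.9 -0.4 20.6] turn deg [0.06 0.04 0.06]
shift mm (after turn) [ 0.9 -0.4 20.6]
```

View pics/c14.png

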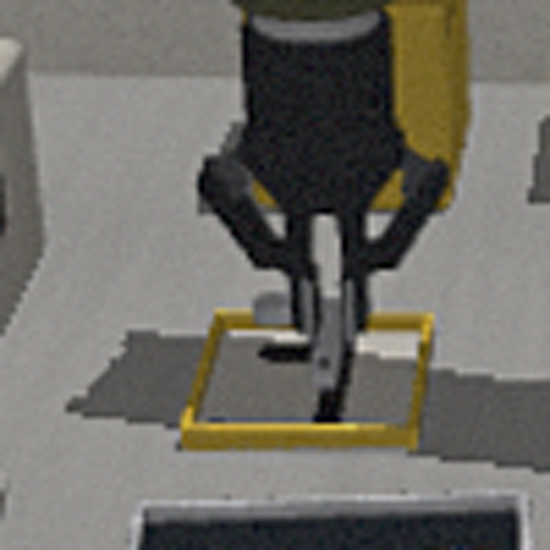

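Emit:
{"fn": "move_arm", "kwargs": {
  "deltas": [
    [0.001, 0, 0.008, 0, 0, 0, -1],
    [0, 0, 0.007, 0, 0, 0, -1],
    [0, 0, 0.003, 0, 0, 0, -1],
    [0, 0, 0.002, 0, 0, 0, -1],
    [0, 0, 0.001, 0, 0, 0, -1],
    [0, 0, 0, 0, 0, 0, -1],
    [0, 0, 0, 0, 0, 0, -1]
  ]
}}

```text
clock: 33.42
position: [0.5818, -0.3076, 0.0067]
ee_rot: [0.693, 0.721, -0.0, 0.0]
ft_force: [-5.5, 2.9, 11.5]
grip_width: 0.143
```

Emit:
{"fn": "move_arm", "kwargs": {
  "deltas": [
    [0, 0, 0, 0, 0, 0, -0.6],
    [0, 0, 0, 0, 0, 0, -0.4],
    [0, 0, 0, 0, 0, 0, -0.3],
    [0, 0, -0.01, 0, 0, 0, -0.3],
    [0, 0, -0.03, 0, 0, 0, -0.3],
    [0, 0, -0.05, 0, 0, 0, 0],
    [0, 0, -0.05, 0, 0, 0, 0.5],
    [0, 0, -0.02, 0, 0, 0, 1],
    [0, 0, 0, 0, 0, 0, 1]
  ]
}}

```text
clock: 34.55
position: [0.5823, -0.3078, 0.167]
ee_rot: [0.693, 0.721, 0.0, 0.001]
ft_force: [-0.1, -0.2, -0.1]
grip_width: 0.996
```

```bash
python3 g.py .5928 .343 .16 90;  python3 - <<'E'
from m import *
p,d=snap('side','s14')
cv2.imwrite('pics/c15.png',cv2.resize(p[80:180,220:320][:,:,::-1],None,fx=5.5,fy=5.5,interpolation=cv2.INTER_CUBIC))
p,_=snap('top','t2')
cv2.imwrite('pics/c16.png',cv2.resize(p[160:222,155:225][:,:,::-1],None,fx=8,fy=8,interpolation=cv2.INTER_CUBIC))
E
```

```text
t 34.55 pos [ 582.3 -307.8  167. ] yaw 92.26 grip 84.6 F [-0.1 -0.2 -0.1]
shift mm (current axes) [649.9  36.1   6. ] turn deg [0.14 0.09 2.26]
shift mm (after turn) [650.8  10.5   7. ]
```

View pics/c15.png

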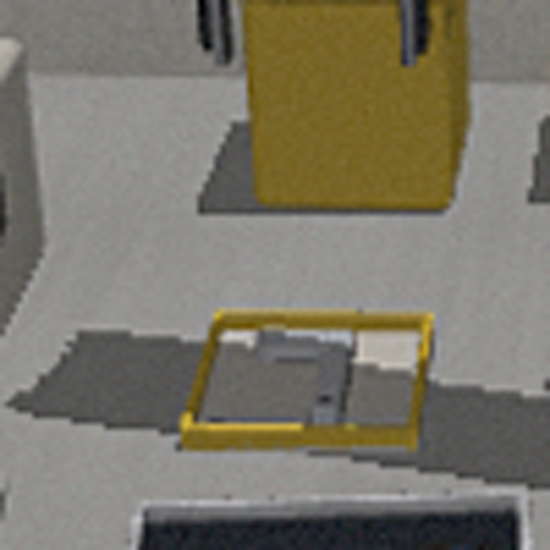

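View pics/t2.png

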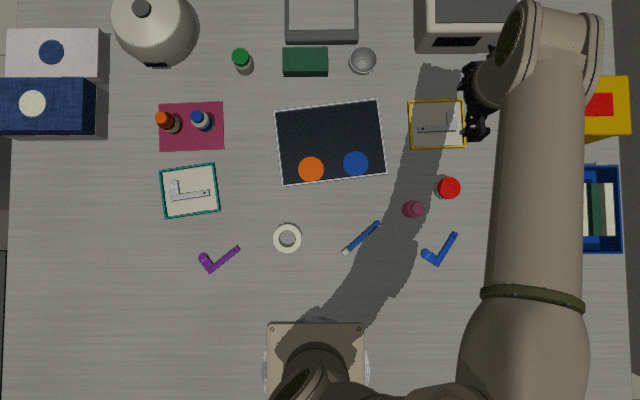

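View pics/c16.png

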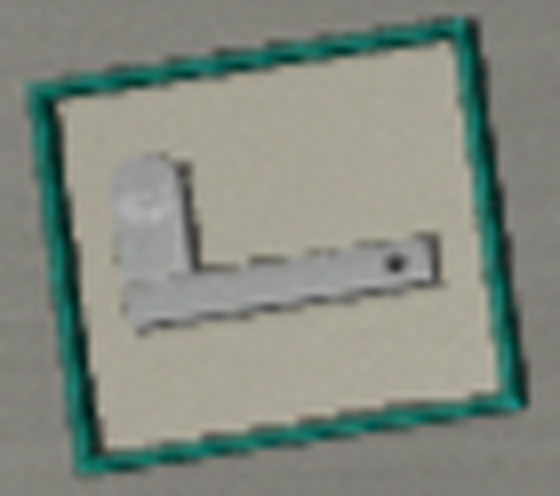

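```bash
python3 - <<'E'
from m import *
p,_=load('t2')
def sat(lo,hi,s=150): return lambda c,h:(h[...,0]>=lo)&(h[...,0]<=hi)&(h[...,1]>s)&(h[...,2]>110)
for n,b,f in(('O',(150,105,182,140),sat(5,16)),('B',(185,105,220,140),sat(95,115))):
  r,B,W=rect(p,b,f,.098); print(n,r,W.mean(0))
cv2.imwrite('pics/c17.png',cv2.resize(p[95:156,150:232][:,:,::-1],None,fx=8,fy=8,interpolation=cv2.INTER_CUBIC))
# spots
def fit(W):
  for _ in range(8):
    A=np.c_[W,np.ones(len(W))]; s=np.linalg.lstsq(A,(W**2).sum(1),rcond=None)[0]; c=s[:2]/2
    e=np.abs(np.hypot(*(W-c).T)-np.sqrt(s[2]+c@c)); W=W[e<max(1.5,np.percentile(e,95))]
  return c,np.sqrt(s[2]+c@c)
s=lambda lo,hi: (lambda c,h:(h[...,0]>=lo)&(h[...,0]<=hi)&(h[...,1]>130)&(h[...,2]>60))
print(fit(rect(p,(292,150,332,185),s(3,20),.006)[2]),fit(rect(p,(336,145,376,180),s(98,118),.006)[2]))
E
```

```text
O ((593.2264404296875, 343.9724426269531), (26.076316833496094, 26.696683883666992), 89.57809448242188) [593.05260101 344.07203777]
B ((596.063232421875, 264.1880798339844), (24.527996063232422, 24.40993881225586), 89.57695770263672) [596.18886744 264.1544423 ]
(array([484.74166207,   7.38125311]), np.float64(32.273872443091335)) (array([ 497.61716535, -102.1719579 ]), np.float64(32.26133227558022))
```

View pics/c17.png

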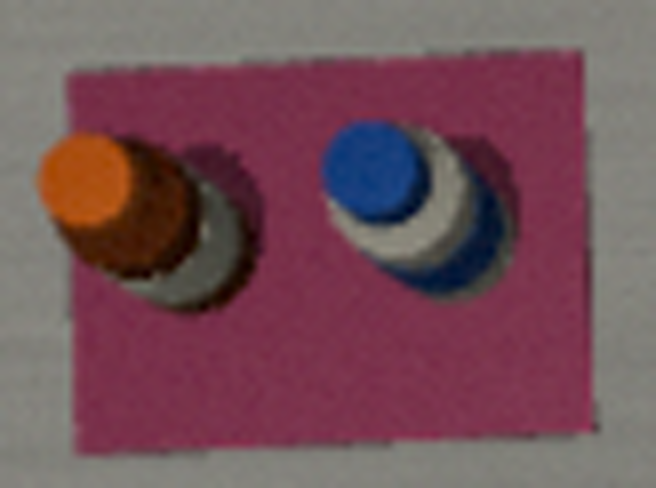

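Emit:
{"fn": "move_arm", "kwargs": {
  "deltas": [
    [0, 0, 0, 0, 0, 2.2, 1],
    [0.03, 0, 0, 0, 0, 0, 1],
    [0.05, 0.001, 0, 0, 0, 0, 1],
    [0.055, 0.001, 0, 0, 0, 0, 1],
    [0.055, 0.001, 0, 0, 0, 0, 1],
    [0.055, 0.001, 0, 0, 0, 0, 1],
    [0.055, 0.001, 0, 0, 0, 0, 1],
    [0.055, 0.001, 0, 0, 0, 0, 1],
    [0.055, 0.001, 0, 0, 0, 0, 1],
    [0.055, 0.001, 0, 0, 0, 0, 1]
  ]
}}

```text
clock: 35.9
position: [0.5885, 0.1589, 0.1642]
ee_rot: [0.707, 0.707, -0.001, -0.0]
ft_force: [0.9, -0.9, -0.9]
grip_width: 1.001
```

Emit:
{"fn": "move_arm", "kwargs": {
  "deltas": [
    [0.055, 0.001, 0, 0, 0, 0, 1],
    [0.05, 0.001, 0, 0, 0, 0, 1],
    [0.04, 0, 0, 0, 0, 0, 1],
    [0.025, 0, 0, 0, 0, 0, 1],
    [0.01, 0, 0, 0, 0, 0, 1],
    [0, 0, 0, 0, 0, 0, 1],
    [0, 0, 0, 0, 0, 0, 1]
  ]
}}

```text
clock: 36.78
position: [0.5915, 0.3358, 0.165]
ee_rot: [0.707, 0.707, -0.0, 0.0]
ft_force: [-0.2, 0.5, -0.8]
grip_width: 1.003
```

```bash
python3 g.py .593 .344 .037 90
```

```text
t 36.77 pos [591.5 335.8 165. ] yaw 89.94 grip 85.3 F [-0.2  0.5 -0.8]
shift mm (current axes) [  8.3   1.5 128. ] turn deg [ 0.    0.06 -0.06]
shift mm (after turn) [  8.2   1.5 128. ]
```

Emit:
{"fn": "move_arm", "kwargs": {
  "deltas": [
    [0.007, 0.0015, 0.015, 0, 0, 0, 1],
    [0, 0, 0.03, 0, 0, 0, 1],
    [0, 0, 0.03, 0, 0, 0, 1],
    [0, 0, 0.027, 0, 0, 0, 1],
    [0, 0, 0.015, 0, 0, 0, 1],
    [0, 0, 0.009, 0, 0, 0, 1],
    [0, 0, 0.002, 0, 0, 0, 1],
    [0, 0, 0, 0, 0, 0, 1]
  ]
}}

```text
clock: 37.78
position: [0.5928, 0.3447, 0.0381]
ee_rot: [0.707, 0.707, 0.001, 0.0]
ft_force: [0.3, -0.1, 0.4]
grip_width: 0.996
```

```bash
python3 g.py .593 .344 .037 90
```

```text
t 37.77 pos [592.8 344.7  38.1] yaw 90.06 grip 84.7 F [ 0.3 -0.1  0.4]
shift mm (current axes) [-0.8  0.2  1.1] turn deg [ 0.06 -0.03  0.06]
shift mm (after turn) [-0.7  0.2  1.1]
```

Emit:
{"fn": "move_arm", "kwargs": {
  "deltas": [
    [-0.001, 0, 0.001, 0, 0, 0, 0.2],
    [0, 0, 0, 0, 0, 0, -0.5],
    [0, 0, 0, 0, 0, 0, -1],
    [0, 0, 0, 0, 0, 0, -1],
    [0, 0, 0, 0, 0, 0, -1],
    [0, 0, 0, 0, 0, 0, -1],
    [0, 0, 0, 0, 0, 0, -1],
    [0, 0, -0.01, 0, 0, 0, -1],
    [0, 0, -0.02, 0, 0, 0, -1],
    [0, 0, -0.02, 0, 0, 0, -1]
  ]
}}

```text
clock: 39.02
position: [0.5924, 0.3437, 0.088]
ee_rot: [0.707, 0.708, 0.0, 0.0]
ft_force: [0.9, 1.0, -1.3]
grip_width: 0.458
```

Emit:
{"fn": "move_arm", "kwargs": {
  "deltas": [
    [0, 0, -0.01, 0, 0, 0, -1],
    [0, 0, 0, 0, 0, 0, -1]
  ]
}}

```text
clock: 39.28
position: [0.5928, 0.3437, 0.0975]
ee_rot: [0.707, 0.707, 0.001, 0.0]
ft_force: [1.0, -0.4, -2.6]
grip_width: 0.454
```

```bash
python3 g.py .4847 .0074 .1 90
```

```text
t 39.27 pos [592.8 343.7  97.5] yaw 90.05 grip 38.6 F [ 1.  -0.4 -2.6]
shift mm (current axes) [-336.2 -108.4   -2.9] turn deg [ 0.09 -0.04  0.05]
shift mm (after turn) [-336.3 -108.1   -2.5]
```

Emit:
{"fn": "move_arm", "kwargs": {
  "deltas": [
    [0, -0.015, 0, 0, 0, 0, -1],
    [0, -0.03, 0, 0, 0, 0, -1],
    [0, -0.035, 0, 0, 0, 0, -1],
    [-0.02, -0.02, 0, 0, 0, 0, -1],
    [-0.035, -0.008, 0, 0, 0, 0, -1],
    [-0.045, 0, 0, 0, 0, 0, -1],
    [-0.045, 0, 0, 0, 0, 0, -1],
    [-0.045, 0, 0, 0, 0, 0, -1],
    [-0.045, 0, 0, 0, 0, 0, -1],
    [-0.04, 0, 0, 0, 0, 0, -1]
  ]
}}

```text
clock: 40.52
position: [0.4841, 0.0664, 0.0958]
ee_rot: [0.707, 0.707, -0.0, -0.0]
ft_force: [1.2, -0.6, -1.5]
grip_width: 0.459
```

Emit:
{"fn": "move_arm", "kwargs": {
  "deltas": [
    [-0.03, 0, 0, 0, 0, 0, -1],
    [-0.02, 0, 0, 0, 0, 0, -1],
    [-0.01, 0, 0, 0, 0, 0, -1],
    [0, 0, 0, 0, 0, 0, -1],
    [0, 0, 0, 0, 0, 0, -1]
  ]
}}

```text
clock: 41.15
position: [0.4847, 0.0094, 0.0962]
ee_rot: [0.706, 0.708, 0.0, -0.0]
ft_force: [-0.0, 0.5, -1.2]
grip_width: 0.457
```

```bash
python3 g.py .4847 .0074 .05 90
```

```text
t 41.15 pos [484.7   9.4  96.2] yaw 90.13 grip 38.8 F [-0.   0.5 -1.2]
shift mm (current axes) [-2.1  0.  46.2] turn deg [-0.   -0.02  0.13]
shift mm (after turn) [-2.   0.  46.2]
```

Emit:
{"fn": "move_arm", "kwargs": {
  "deltas": [
    [-0.001, 0, 0.008, 0, 0, 0, -1],
    [0, 0, 0.015, 0, 0, 0, -1],
    [0, 0, 0.015, 0, 0, 0, -1],
    [0, 0, 0.01, 0, 0, 0, -1],
    [0, 0, 0.005, 0, 0, 0, -1],
    [0, 0, 0.001, 0, 0, 0, -1],
    [0, 0, 0, 0, 0, 0, -1],
    [0, 0, 0, 0, 0, 0, -1]
  ]
}}

```text
clock: 42.15
position: [0.4851, 0.0073, 0.0427]
ee_rot: [0.707, 0.707, 0.0, 0.0]
ft_force: [0.5, 0.4, -0.5]
grip_width: 0.457
```

```bash
python3 g.py .4847 .0074 .0403 90
```

```text
t 42.15 pos [485.1   7.3  42.7] yaw 90.06 grip 38.8 F [ 0.5  0.4 -0.5]
shift mm (current axes) [ 0.1 -0.4  2.4] turn deg [0.04 0.01 0.06]
shift mm (after turn) [ 0.1 -0.4  2.4]
```

Emit:
{"fn": "move_arm", "kwargs": {
  "deltas": [
    [0, 0, 0.001, 0, 0, 0, -1],
    [0, 0, 0.001, 0, 0, 0, -1],
    [0, 0, 0.0005, 0, 0, 0, -1],
    [0, 0, 0, 0, 0, 0, -1]
  ]
}}

```text
clock: 42.65
position: [0.4847, 0.0073, 0.0398]
ee_rot: [0.707, 0.707, -0.0, -0.0]
ft_force: [-0.2, 0.5, -2.2]
grip_width: 0.453
```

Emit:
{"fn": "move_arm", "kwargs": {
  "deltas": [
    [0, 0, 0.0005, 0, 0, 0, -1],
    [0, 0, 0.0005, 0, 0, 0, -1],
    [0, 0, 0, 0, 0, 0, -1]
  ]
}}

```text
clock: 43.02
position: [0.4849, 0.0074, 0.0396]
ee_rot: [0.707, 0.707, -0.0, 0.0]
ft_force: [-5.4, -0.8, 11.4]
grip_width: 0.456
```

```bash
python3 g.py .4847 .0074 .0403 90;  python3 - <<'E'
from h import *
p,d=snap('side','s15')
cv2.imwrite('pics/c18.png',cv2.resize(p[130:250,230:350][:,:,::-1],None,fx=4.9,fy=4.9,interpolation=cv2.INTER_CUBIC))
E
```

```text
t 43.02 pos [484.9   7.4  39.6] yaw 90.06 grip 38.7 F [-5.4 -0.8 11.4]
shift mm (current axes) [ 0.  -0.2 -0.7] turn deg [-0.    0.04  0.06]
shift mm (after turn) [ 0.  -0.2 -0.7]
```

View pics/c18.png

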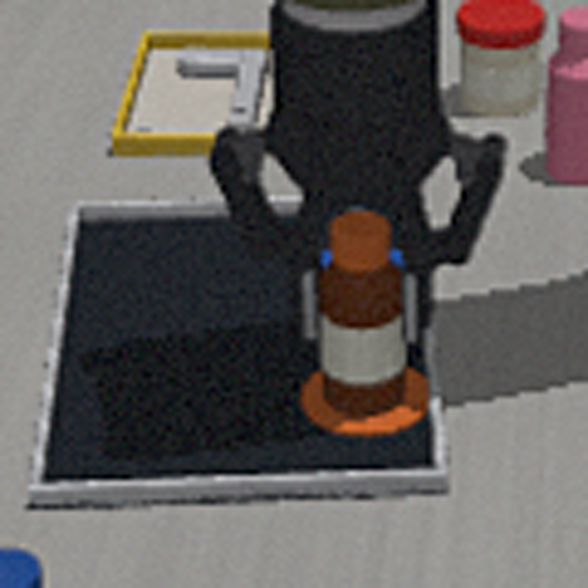

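In contact and centred on the disc. Release, rise and return to the mat for the blue bottle.

Emit:
{"fn": "move_arm", "kwargs": {
  "deltas": [
    [0, 0, 0, 0, 0, 0, 0.2],
    [0, 0, 0, 0, 0, 0, 0.6],
    [0, 0, 0, 0, 0, 0, 1],
    [0, 0, 0, 0, 0, 0, 1],
    [0, 0, -0.02, 0, 0, 0, 1],
    [0, 0, -0.04, 0, 0, 0, 1],
    [0, 0, -0.04, 0, 0, 0, 1],
    [0, 0, -0.02, 0, 0, 0, 1],
    [0, 0, 0, 0, 0, 0, 1]
  ]
}}

```text
clock: 44.2
position: [0.4856, 0.0073, 0.16]
ee_rot: [0.707, 0.707, 0.001, 0.001]
ft_force: [-0.1, 0.6, -0.1]
grip_width: 1.003
```

```bash
python3 g.py .596 .264 .037 90
```

```text
t 44.2 pos [485.6   7.3 160. ] yaw 90.05 grip 85.2 F [-0.1  0.6 -0.1]
shift mm (current axes) [256.7 110.2 123.2] turn deg [0.16 0.04 0.05]
shift mm (after turn) [256.7 110.4 123. ]
```

Emit:
{"fn": "move_arm", "kwargs": {
  "deltas": [
    [0.015, 0.007, 0, 0, 0, 0, 1],
    [0.035, 0.015, 0, 0, 0, 0, 1],
    [0.045, 0.02, 0, 0, 0, 0, 1],
    [0.045, 0.02, 0, 0, 0, 0, 1],
    [0.045, 0.02, 0, 0, 0, 0, 1],
    [0.035, 0.015, 0, 0, 0, 0, 1],
    [0.025, 0.01, 0, 0, 0, 0, 1],
    [0.011, 0.004, 0, 0, 0, 0, 1],
    [0, 0, 0, 0, 0, 0, 1],
    [0, 0, 0, 0, 0, 0, 1]
  ]
}}

```text
clock: 45.45
position: [0.5955, 0.262, 0.1585]
ee_rot: [0.707, 0.707, -0.0, 0.0]
ft_force: [0.2, 0.7, -0.1]
grip_width: 1.002
```

```bash
python3 g.py .596 .264 .037 90
```

```text
t 45.45 pos [595.5 262.  158.5] yaw 89.99 grip 85.1 F [ 0.2  0.7 -0.1]
shift mm (current axes) [  2.1   0.5 121.5] turn deg [-0.01  0.06 -0.01]
shift mm (after turn) [  2.    0.5 121.5]
```

Emit:
{"fn": "move_arm", "kwargs": {
  "deltas": [
    [0.001, 0, 0.015, 0, 0, 0, 1],
    [0, 0, 0.03, 0, 0, 0, 1],
    [0, 0, 0.03, 0, 0, 0, 1],
    [0, 0, 0.025, 0, 0, 0, 1],
    [0, 0, 0.012, 0, 0, 0, 1],
    [0, 0, 0.008, 0, 0, 0, 1],
    [0, 0, 0.001, 0, 0, 0, 1],
    [0, 0, 0, 0, 0, 0, 1]
  ]
}}

```text
clock: 46.45
position: [0.5959, 0.2647, 0.0385]
ee_rot: [0.707, 0.707, 0.001, 0.0]
ft_force: [0.1, -0.2, 0.3]
grip_width: 1.001
```

```bash
python3 g.py .596 .264 .037 90
```

```text
t 46.45 pos [595.9 264.7  38.5] yaw 90.06 grip 85.1 F [ 0.1 -0.2  0.3]
shift mm (current axes) [-0.7  0.1  1.5] turn deg [ 0.06 -0.02  0.06]
shift mm (after turn) [-0.7  0.1  1.5]
```

Emit:
{"fn": "move_arm", "kwargs": {
  "deltas": [
    [-0.001, 0, 0.001, 0, 0, 0, 0.2],
    [0, 0, 0, 0, 0, 0, -0.5],
    [0, 0, 0, 0, 0, 0, -1],
    [0, 0, 0, 0, 0, 0, -1],
    [0, 0, 0, 0, 0, 0, -1],
    [0, 0, 0, 0, 0, 0, -1],
    [0, 0, 0, 0, 0, 0, -1],
    [0, 0, -0.01, 0, 0, 0, -1],
    [0, 0, -0.02, 0, 0, 0, -1],
    [0, 0, -0.02, 0, 0, 0, -1]
  ]
}}

```text
clock: 47.7
position: [0.5956, 0.2636, 0.0885]
ee_rot: [0.707, 0.708, 0.0, 0.0]
ft_force: [0.2, 0.1, -1.0]
grip_width: 0.457
```

Emit:
{"fn": "move_arm", "kwargs": {
  "deltas": [
    [0, 0, -0.01, 0, 0, 0, -1],
    [0, 0, 0, 0, 0, 0, -1]
  ]
}}

```text
clock: 47.95
position: [0.596, 0.2637, 0.098]
ee_rot: [0.707, 0.707, 0.001, 0.0]
ft_force: [0.4, 0.3, -1.1]
grip_width: 0.456
```

```bash
python3 g.py .4976 -.1022 .1 90
```

```text
t 47.95 pos [596.  263.7  98. ] yaw 90.05 grip 38.8 F [ 0.4  0.3 -1.1]
shift mm (current axes) [-365.8  -98.7   -2.3] turn deg [ 0.1  -0.02  0.05]
shift mm (after turn) [-365.9  -98.4   -2. ]
```

Emit:
{"fn": "move_arm", "kwargs": {
  "deltas": [
    [-0.015, 0, 0, 0, 0, 0, -1],
    [-0.03, 0, 0, 0, 0, 0, -1],
    [-0.045, 0, 0, 0, 0, 0, -1],
    [-0.05, 0, 0, 0, 0, 0, -1],
    [-0.05, 0, 0, 0, 0, 0, -1],
    [-0.05, 0, 0, 0, 0, 0, -1],
    [-0.05, 0, 0, 0, 0, 0, -1],
    [-0.04, 0, 0, 0, 0, 0, -1],
    [-0.025, -0.005, 0, 0, 0, 0, -1],
    [-0.01, -0.018, 0, 0, 0, 0, -1]
  ]
}}

```text
clock: 49.2
position: [0.5718, -0.1049, 0.0958]
ee_rot: [0.708, 0.706, -0.001, -0.0]
ft_force: [-0.3, 0.5, -0.3]
grip_width: 0.458
```

Emit:
{"fn": "move_arm", "kwargs": {
  "deltas": [
    [0, -0.03, 0, 0, 0, 0, -1],
    [0, -0.025, 0, 0, 0, 0, -1],
    [0, -0.015, 0, 0, 0, 0, -1],
    [0, -0.005, 0, 0, 0, 0, -1],
    [0, 0, 0, 0, 0, 0, -1],
    [0, 0, 0, 0, 0, 0, -1]
  ]
}}

```text
clock: 49.95
position: [0.4985, -0.1015, 0.0969]
ee_rot: [0.707, 0.708, 0.0, 0.0]
ft_force: [0.0, -1.0, -0.4]
grip_width: 0.462
```

```bash
python3 g.py .4976 -.1022 .0415 90
```

```text
t 49.95 pos [ 498.5 -101.5   96.9] yaw 90.07 grip 39.3 F [ 0.  -1.  -0.4]
shift mm (current axes) [-0.7 -0.9 55.4] turn deg [ 0.03 -0.01  0.07]
shift mm (after turn) [-0.7 -0.9 55.4]
```

Emit:
{"fn": "move_arm", "kwargs": {
  "deltas": [
    [-0.0005, -0.0005, 0.008, 0, 0, 0, -1],
    [0, 0, 0.015, 0, 0, 0, -1],
    [0, 0, 0.015, 0, 0, 0, -1],
    [0, 0, 0.01, 0, 0, 0, -1],
    [0, 0, 0.005, 0, 0, 0, -1],
    [0, 0, 0.001, 0, 0, 0, -1],
    [0, 0, 0.001, 0, 0, 0, -1],
    [0, 0, 0, 0, 0, 0, -1]
  ]
}}

```text
clock: 50.95
position: [0.4976, -0.1022, 0.0421]
ee_rot: [0.707, 0.707, 0.0, 0.0]
ft_force: [-0.1, -0.4, -1.1]
grip_width: 0.456
```

```bash
python3 g.py .4976 -.1022 .0403 90
```

```text
t 50.95 pos [ 497.6 -102.2   42.1] yaw 90.05 grip 38.7 F [-0.1 -0.4 -1.1]
shift mm (current axes) [0.  0.  1.8] turn deg [0.03 0.02 0.05]
shift mm (after turn) [0.  0.  1.8]
```

Emit:
{"fn": "move_arm", "kwargs": {
  "deltas": [
    [0, 0, 0.001, 0, 0, 0, -1],
    [0, 0, 0.001, 0, 0, 0, -1],
    [0, 0, 0.0005, 0, 0, 0, -1],
    [0, 0, 0, 0, 0, 0, -1]
  ]
}}

```text
clock: 51.45
position: [0.4975, -0.1022, 0.04]
ee_rot: [0.707, 0.707, -0.0, 0.0]
ft_force: [-3.9, 0.1, 10.9]
grip_width: 0.456
```

Contact. Release, rise, then move away so both cameras can see.

Emit:
{"fn": "move_arm", "kwargs": {
  "deltas": [
    [0, 0, 0, 0, 0, 0, 0.2],
    [0, 0, 0, 0, 0, 0, 0.6],
    [0, 0, 0, 0, 0, 0, 1],
    [0, 0, 0, 0, 0, 0, 1],
    [0, 0, -0.02, 0, 0, 0, 1],
    [0, 0, -0.04, 0, 0, 0, 1],
    [0, 0, -0.04, 0, 0, 0, 1],
    [0, 0, -0.04, 0, 0, 0, 1],
    [0, 0, -0.04, 0, 0, 0, 1],
    [0, 0, 0, 0, 0, 0, 1]
  ]
}}

```text
clock: 52.7
position: [0.4991, -0.1019, 0.2236]
ee_rot: [0.707, 0.708, 0.001, 0.003]
ft_force: [0.6, 0.1, -0.4]
grip_width: 1.001
```

Emit:
{"fn": "move_arm", "kwargs": {
  "deltas": [
    [-0.03, -0.005, 0, 0, 0, 0, 1],
    [-0.05, -0.01, 0, 0, 0, 0, 1],
    [-0.05, -0.015, 0, 0, 0, 0, 1],
    [-0.05, -0.02, 0, 0, 0, 0, 1],
    [-0.05, -0.02, 0, 0, 0, 0, 1],
    [-0.05, -0.025, 0, 0, 0, 0, 1],
    [-0.05, -0.025, 0, 0, 0, 0, 1],
    [-0.05, -0.025, 0, 0, 0, 0, 1],
    [-0.04, -0.02, 0, 0, 0, 0, 1],
    [0, 0, 0, 0, 0, 0, 1]
  ]
}}

```text
clock: 53.95
position: [0.3295, -0.5251, 0.2185]
ee_rot: [0.709, 0.705, -0.0, -0.001]
ft_force: [-0.5, -0.1, -0.9]
grip_width: 0.998
```

```bash
python3 - <<'E'
from m import *
p,_=snap('top','t3'); snap('side','s16')
cv2.imwrite('pics/c19.png',cv2.resize(p[90:225,150:475][:,:,::-1],None,fx=2.45,fy=2.45,interpolation=cv2.INTER_CUBIC))
E
```

```text
(no output)
```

View pics/t3.png

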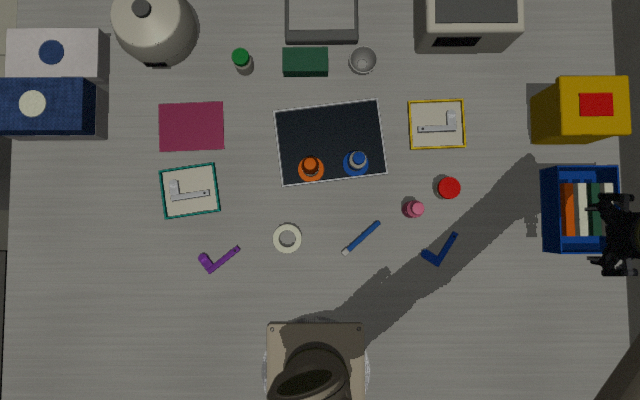

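View pics/s16.png

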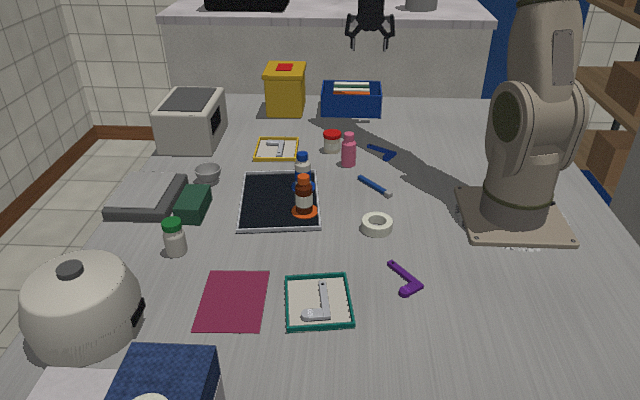

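View pics/c19.png

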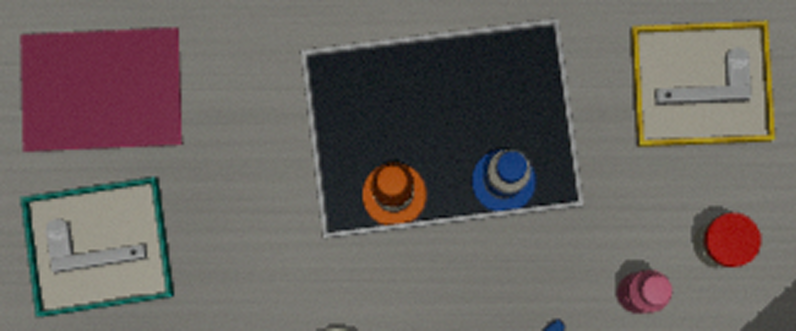

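```bash
python3 - <<'E'
from m import *
p,_=load('t3'); q=cv2.bilateralFilter(p,5,25,2)
f=lambda c,h:((c[...,0]-c[...,2])<9)
for n,b in(('L',(167,174,216,206)),('R',(414,106,460,138))):
  ell(n,rect(q,b,f,.014)[0],19)
def sat(lo,hi,s=150): return lambda c,h:(h[...,0]>=lo)&(h[...,0]<=hi)&(h[...,1]>s)&(h[...,2]>60)
p8=cv2.resize(p[145:190,288:380][:,:,::-1],None,fx=8,fy=8,interpolation=cv2.INTER_NEAREST); cv2.imwrite('pics/c20.png',p8)
for n,X in(('O',(.4847,.0074,.101)),('B',(.4976,-.1022,.101))):
  u,v=proj('top',X); print(n,'cap expected in crop',(u+.5-288)*8,(v+.5-145)*8)
E
```

```text
L c 440.2 302.0 size 54.2 97.1 yaw 8.3
   limb mid [421.4 299.2]
R c 599.8 -300.1 size 55.4 96.9 yaw 1.5
   limb mid [ 580.8 -300.6]
O cap expected in crop 177.99858117401436 153.2335004366828
B cap expected in crop 570.9886055880384 104.57447097149861
```

View pics/c20.png

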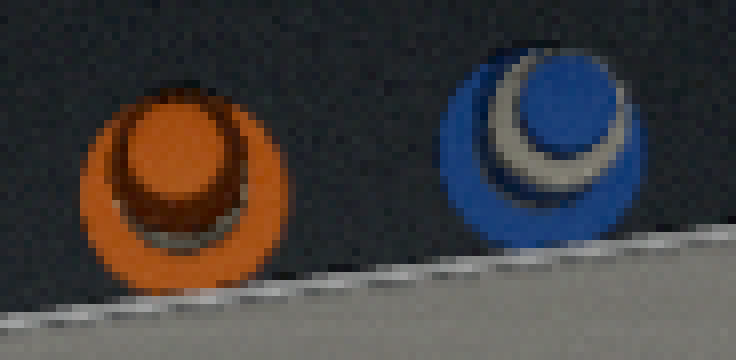

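```bash
python3 -c "
from workcell import manip
print(manip.hand_in())"
```

```text
the job is handed in; nothing more can be done
None
```

I did the job in the order asked and handed it in just after 54 s on the robot's clock. First I moved both bottles upright to the plum mat. Then I laid the left and right blades in the teal and yellow trays, and finally stood the orange and blue bottles back on their discs.

**Bottles:** In the last top view both caps are within about 1 mm of the disc centres, and both bottles stand upright.

**Blades:** Both lie flat with the foot the right way round. A colour mask put the limb centres within about 2 mm and the angles within about 1° of the printed outlines. The mask's edges ran 2–3 mm large, so that figure is rough.

**Other checks:** The specimen pot and the look-alikes were left alone, and the gripper was clear of everything at the end. The highest wrist force I read was about 13 N, at set-down.

**Disagreement:** For the right tray, the rim and the printed outline gave limb centres about 2 mm apart, mostly along y, and the left tray's differed by about 1 mm. I aimed between the two in both trays.

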